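# Put the detergent tablets away in the child-safe box

### The arm

A 7-joint arm with a two-finger parallel gripper is mounted at the origin on the work surface. World frame = base frame: x ahead of the robot, y to its left, z up, the work surface at z = 0. Lengths are in m, angles in rad, forces in N, time in s.
With the tool pointing down it reaches from about 0.425 to 0.875 m from the base axis. Payload 9.9 kg.
Tool frame: the origin (TCP) lies at the very end of the fingers, on their centre line; the grasp point (between the pads) lies 19 mm behind it (ctrl.grip_depth is the distance from the TCP to the grasp point, in m); z points along the fingers, y is the line along which they close (so a half turn about z gives the same grasp; the last joint's range is limited). The gripper opens to 85 mm and grips with 20 to 120 N. Pads are 22 mm wide; open, the fingers measure 114 mm over their backs; the gripper's body (76 mm by 85 mm) begins 54 mm behind the grasp point. The pads swing forward as they close: fully open they stand 13 mm farther back than shut.
Start: joints at [-1.201, 0.576, 0.025, 1.437, -0.015, 1.129, -0.057], TCP at [0.296, 0.607, 0.231] pointing down, gripper open.
Joint ranges: [-2.76, 2.76], [-0.34, 2.15], [-1.52, 1.57], [0.19, 2.46], [-1.09, 4.23], [0.17, 1.99], [-2.82, 2.82]. Speed limits (rad/s): [2.22, 2.22, 3.01, 3.01, 3.14, 3.14, 3.14].

### API

Orientations are given as a unit quaternion [w, x, y, z].
In Python, from cell import ctrl, imaging, workorder gives the robot as it stands.
- The arm moves only by the tool send_rows, never from a script. Its argument "motion" is a list of rows, each a list of 3 entries, a list of its own where there are three numbers: the shift along the tool's x, y, z in units of 2 cm (1.0 is 2 cm), then the turn about the tool's z in units of 8 degrees (1.0 is 8 degrees), then the opening, from -1 (shut) to 1 (fully open). A call has 1 to 8 rows; each row shifts and turns the commanded pose from where the row before left it, along the tool's axes as they then stand; what a row does not reach is not made up. A row lasts 1/8 s, in which the tool goes at most 62.5 mm and 10.7 degrees, less where a joint would pass 70% of its speed; a pose out of reach is approached as far as the arm can. A call with a number of a shift or a turn outside -1 to 1 is refused whole. A call with a gripper value outside its range is refused whole. The fingers move at their own pace and stop on an object; "newtons" is the grip in N (left out, the last holds). Time passes only in rows, so rows that do not move let the fingers close. It gives the time, the measured TCP pose, the force, the opening and the grip force at its end, in the units of the state.
- ctrl.get_state(): the state, without advancing time (a new reading comes with each control period).
- imaging.get_image(name): name is "side" or "top"; returns (picture, depth): 480x640x3 uint8, blue, green, red; 480x640 float32, m along the optical axis (not along the pixel's ray), 0 where there is no reading.
- imaging.get_calibration(name): a dict with "mtx" (3x3 intrinsics, pixels), "dist_coeffs" ([k1, k2, p1, p2, k3] as OpenCV has them; the pictures are not rectified), "extrinsics" (4x4, takes a point from world to camera coordinates). Camera axes: x right, y down, z forward; pixel columns grow to the right and rows downward; lengths in m; the calibration is good to about 2 mm. A picture is of the moment at which its call begins. get_calibration takes no time and is no camera call.
- workorder.finish_job(): hands the job in; it is judged then, once.
Trained networks look in the newest picture that a camera, given by its name, has taken for a name from the list of things; names that differ only in an ending like _2 or _b are one class to them, and where a whole thing is asked for, a point or a joint stands for the part that bears it (a point fixed in the world has none). Each returns a list of dicts, best first, with "conf" (0 to 1); they miss things now and then, are a little off and sometimes report something else, mostly with a low value. They report only what shows in the picture. A call takes as long as a camera call. They do not tell look-alikes from the thing itself.
- imaging.spot_in(camera, thing): "point" ([x, y, z] in m, in the coordinates of the camera as it stood for that picture, good to about 4 mm: the middle of the surface that is visible of it).
- imaging.masks_of(camera, thing): "pixels" (480x640 bool, what is visible of it).
The state is a dict: "time": time; "q": joint angles; "joint_velocities": joint speeds; "joint_efforts": joint torques, N m; "position": TCP position; "ee_rot": TCP orientation; "wrist_force": force on the tool from outside, world axes, zero at the start; "wrist_torque": the same for the moment, N m; "grip_width": finger opening in m; "gripper_force": force on a finger pad.
Only numpy, scipy, OpenCV 4.12 (cv2) and the standard library are available. Lean on these libraries where they do the work, as an engineer would, in place of code of your own. Each camera call takes 0.05 s, during which the arm holds its last target. There are 200 camera calls.

### The job

Put every loose detergent tablet on the counter away in the child-safe wooden box: loosen the clamp knob, draw the locking bar back off the lid, prise the lid up with the scraper's blade under its front lip, and drop all the tablets in. Then shut the lid fully, push the bar all the way back over it, turn the knob tight again, and leave the scraper lying on the counter beside the box. Do not knock over the bottle, the jar or the cup.

Things in the scene. Friction and masses are not known exactly. Their poses are not given: they have to be found in the camera images.
- box: Fixed wooden box. Origin: centre of the chamber's underside, on the counter; x away from its front, y to its left, z up (mm below are in this frame). Its front (-x) faces the robot within 0.2 rad. Chamber 130 (x) x 160 (y) x 70 (z) mm outside, walls and floor 6 mm, open on top under the lid. To its right (-y) a solid block 60 mm wide (y -80 to -194, top z 79) carries bar and knob.
- slot (a point): Middle of the mouth of the pry slot along the box's front (box x -81, y 0, z 65.5); axes as the box's. The slot is 9 mm high (z 61 to 70), 16 mm deep towards +x and 160 mm wide, between a fixed wooden ledge below (x -81 to -65, z 40 to 61) and the overhanging front lip of the shut lid above; the box's front wall (x -65) closes it behind.
- lid (a joint): Angle of the lid, rad: 0 shut, positive opening upward, stop at 1.5. Plate 146 (x) x 160 (y) x 8 mm, 150 g, without a handle, overhanging the box's front by 16 mm. Hinge axis along the box's y at x +65, z 70. The stiff hinge (0.16 N m) holds it at any angle; about 2 N upward at the lip lifts it. The bar lying over it keeps it shut.
- lid_lip (a point): Middle of the lower front edge of the lid, which moves with the lid (at x -81, y 0, z 70 of the box when shut), 146 mm from the hinge axis; its orientation turns with the lid.
- bar (a joint): Travel of the locking bar, m: 0 = fully home, its end lying 35 mm over the lid; grows as it is drawn away along the box's -y, stop at 0.05. It is clear of the lid from 0.036. Flat aluminium bar 24 x 160 x 8 mm, underside at z 80. Friction about 1.5 N when the clamp is loose; when the clamp is tight it is held fast.
- bar_grip (a point): On the upright black post on the bar, 16 mm diameter and 34 mm tall (z 88 to 122 of the box), 27 mm above the bar's underside (z 107), at x 0, y -190 of the box with the bar home. Moves with the bar; axes as the box's.
- clamp (a joint): Angle of the clamp knob, rad: 0 = fully tight, grows counter-clockwise seen from above, stop at 1.5 = loose. It starts bearing on the bar below about 0.7; loose from 1.1 up, tight below 0.25. Turning takes about 0.15 N m; it stays where it is left.
- clamp_grip (a point): On the knob's axis, at the middle of its black upright wing, z 120 of the box (at x 0, y -118). Wing 46 mm long, 12 mm thick, z 104 to 130, on a 38 mm round foot above a fixed bridge 53 x 44 mm (top z 97) that spans the bar; point x along the wing: across the bar when tight (0), nearly along the bar when loose.
- scraper: Flat scraper lying on the counter, 90 g. Black handle 110 (x) x 22 (y) x 18 (z) mm centred on the origin, which is at the handle's underside; steel blade 40 mm wide, 2.5 mm thick, 70 mm long beyond the handle, along +x, its mid-plane 9 mm above the handle's underside. Balances about 18 mm ahead of the origin. Its top and bottom are alike.
- scraper_tip (a point): Middle of the blade's front edge, 125 mm ahead of the scraper's origin and 9 mm above its underside; axes as the scraper's.
- tablet1: One pressed detergent tablet, a rigid white-and-blue block 38 x 28 x 18 mm with rounded edges, 20 to 45 g. Origin: centre of its underside as it starts; x along the 38 mm side, z up. Lies flat on the counter. Two to four tablets are present, the others are absent (None).
- tablet2: One pressed detergent tablet, a rigid white-and-blue block 38 x 28 x 18 mm with rounded edges, 20 to 45 g. Origin: centre of its underside as it starts; x along the 38 mm side, z up. Lies flat on the counter. Two to four tablets are present, the others are absent (None).
- tablet3: One pressed detergent tablet, a rigid white-and-blue block 38 x 28 x 18 mm with rounded edges, 20 to 45 g. Origin: centre of its underside as it starts; x along the 38 mm side, z up. Lies flat on the counter. Two to four tablets are present, the others are absent (None).
- tablet4: One pressed detergent tablet, a rigid white-and-blue block 38 x 28 x 18 mm with rounded edges, 20 to 45 g. Origin: centre of its underside as it starts; x along the 38 mm side, z up. Lies flat on the counter. Two to four tablets are present, the others are absent (None).
- bottle: Bystander: standing white bottle, 68 mm diameter, 200 mm tall; origin at the centre of its base.
- jar: Bystander: standing jar, 76 mm diameter, 110 mm tall; origin at the centre of its base.
- cup: Bystander: standing grey measuring cup, 68 mm across the rim, 60 mm tall; origin at the centre of its base.
There are look-alikes about, which are no part of the job. Leave any purple or red look-alike of the tablet3 alone. Leave any pink or red look-alike of the tablet4 alone.

How it is judged:
By the outcome, as a careful person would: the job done as asked, in the order asked, and still so for the second after the job is handed in, with the robot touching nothing.
Of tablet1, tablet2, tablet3, tablet4 only 2 to 4 are there at a start; the rules pass over those that are not, and their reading is None.
At some moment in a run one of tablet1, tablet2, tablet3, tablet4 may be knocked a few centimetres aside while the robot is not near it.
Once in a run the grip may slacken for a moment while it holds something.
It also fails if it takes over 210 s, if anything falls off the work surface, if the arm or the gripper's body presses on something with over 40 N, if the wrist force passes 120 N, or if a joint passes its speed limit or range.

## Working session

There is one attempt and no reset: what is moved stays moved. The work goes in short steps, Python scripts to look and compute and a tool call to move; the robot and the scene stay as the last step left them, time stands still between calls to the robot, and variables do not carry over. Pictures are saved under pics/ and viewed, at most 14 in all, crops included, and the job is handed in when it is done.

Besides the shell and the picture viewer there is one more tool, called after "Request:" as name(argument=value, ...), one argument or row to a line, values as JSON. send_rows: Moves the arm, as the interface text tells. Its arguments: {"type":"object","properties":{"motion":{"type":"array","items":{"type":"array"}},"newtons":{"type":"number"}},"required":["motion"]}

```bash
ls; mkdir -p pics
cat > h.py <<'E'
import numpy as np, cv2
from cell import ctrl, imaging, workorder
from scipy.spatial.transform import Rotation as R
def cal(c):
    k=imaging.get_calibration(c); return np.array(k["mtx"]),np.array(k["dist_coeffs"]),np.array(k["extrinsics"])
def snap(c,fn=None):
    p,d=imaging.get_image(c)
    if fn: cv2.imwrite('pics/'+fn,p)
    return p,d
def c2w(c,p):
    E=cal(c)[2]; return (np.asarray(p)-E[:3,3])@E[:3,:3]
def cloud(c,d,mask=None):
    K,D,E=cal(c)
    v,u=np.nonzero((d>0)&(mask if mask is not None else True))
    n=cv2.undistortPoints(np.stack([u,v],1).astype(np.float64)[:,None],K,D)[:,0]
    z=d[v,u]; return c2w(c,np.c_[n*z[:,None],z]),np.stack([u,v],1)
def pix(c,P):
    K,D,E=cal(c); return cv2.projectPoints(np.atleast_2d(P).astype(float),cv2.Rodrigues(E[:3,:3])[0],E[:3,3],K,D)[0][:,0]
def st():
    s=ctrl.get_state(); q=s['ee_rot']; Rm=R.from_quat(np.r_[q[1:],q[0]]).as_matrix()
    return s,np.array(s['position']),Rm
E
python3 - <<'E'
from h import *
np.set_printoptions(precision=3,suppress=True)
for c in ['top','side']:
    p,d=snap(c,c+'0.png')
    for n in ['box','lid','bar','clamp','scraper','scraper_tip','tablet1','bottle','jar','cup']:
        for r in imaging.masks_of(c,n)[:6]:
            if r['conf']<.3: continue
            P,uv=cloud(c,d,r['pixels'])
            if len(P): print(c,n,round(r['conf'],2),len(P),np.median(P,0),uv.mean(0).round())
s,p,Rm=st(); print(p,Rm,s['time'],s['wrist_force'])
E
```

```text
pics
top box 0.88 7178 [0.589 0.031 0.078] [319. 194.]
top lid 0.86 5235 [0.594 0.059 0.078] [302. 193.]
top bar 0.86 537 [ 0.587 -0.093  0.088] [363. 196.]
top bar 0.42 5149 [0.595 0.059 0.078] [302. 193.]
top clamp 0.52 290 [ 0.589 -0.059  0.116] [360. 193.]
top scraper 0.97 909 [ 0.496 -0.296  0.013] [457. 245.]
top scraper_tip 0.78 976 [ 0.496 -0.297  0.013] [458. 245.]
top tablet1 0.69 199 [0.425 0.124 0.018] [273. 272.]
top tablet1 0.65 251 [0.464 0.299 0.017] [196. 254.]
top tablet1 0.65 202 [0.384 0.3   0.017] [195. 290.]
top tablet1 0.53 217 [0.449 0.222 0.017] [230. 261.]
top tablet1 0.51 200 [ 0.436 -0.074  0.018] [361. 267.]
top tablet1 0.49 7346 [0.59  0.029 0.078] [319. 194.]
top bottle 0.63 1622 [0.556 0.396 0.131] [134. 207.]
top jar 0.79 1542 [ 0.679 -0.323  0.102] [482. 154.]
top jar 0.5 6990 [0.589 0.031 0.078] [319. 194.]
top cup 0.67 811 [0.651 0.297 0.027] [198. 171.]
side scraper 0.79 351 [ 0.426 -0.299  0.014] [417. 187.]
side scraper_tip 0.8 285 [ 0.427 -0.298  0.015] [417. 187.]
side tablet1 0.87 279 [0.463 0.308 0.017] [258. 351.]
side tablet1 0.83 293 [0.381 0.31  0.017] [292. 372.]
side tablet1 0.76 279 [0.446 0.23  0.017] [289. 327.]
side tablet1 0.61 257 [0.421 0.131 0.017] [326. 301.]
side tablet1 0.61 236 [ 0.359 -0.009  0.016] [385. 271.]
side tablet1 0.6 209 [ 0.434 -0.068  0.016] [369. 241.]
[0.296 0.607 0.231] [[-0.899  0.438 -0.   ]
 [ 0.438  0.899  0.   ]
 [ 0.     0.    -1.   ]] 1.1 [-0.382  0.543  0.443]
```

Run:
```python
import cv2
a=cv2.imread('pics/top0.png'); 
cv2.imwrite('pics/t0c.png',cv2.resize(a[110:330,100:520],(800,419),interpolation=cv2.INTER_CUBIC))
```

```text
(no output)
```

View pics/t0c.png

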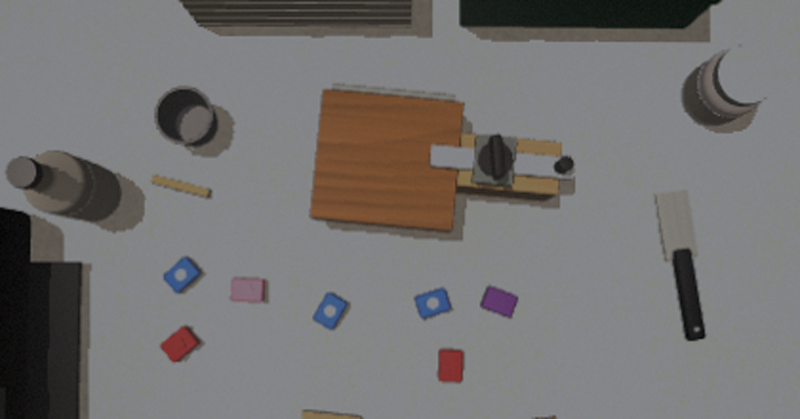

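View pics/side0.png

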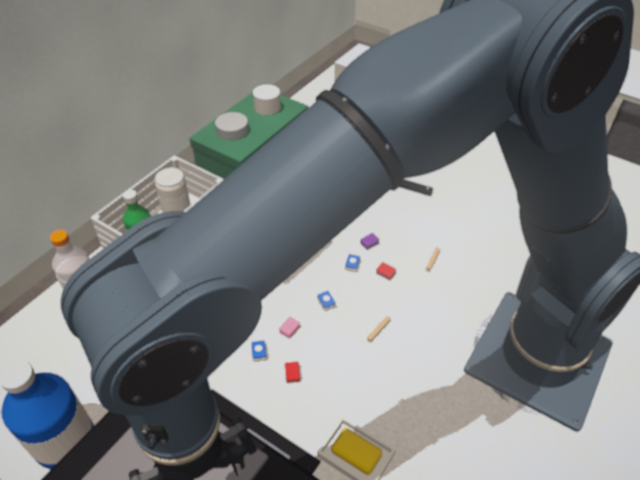

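The pictures show three blue/white tablets, at about top px (196,254), (273,272) and (327,268). The pink, purple and red ones are look-alikes. The clamp wing stands across the bar (tight), and the scraper is at the right with its blade pointing away from the robot. Next I fit the poses.

```bash
cat >> h.py <<'E'
np.set_printoptions(precision=4,suppress=True)
def rect(P):
    (c,s,a)=cv2.minAreaRect((P[:,:2]*1000).astype(np.float32)); 
    if s[0]<s[1]: s=s[::-1]; a+=90
    return np.array(c)/1000,np.array(s),(a+90)%180-90   # centre, long/short mm, long-axis deg
def tabs(c='top'):
    p,d=snap(c); hsv=cv2.cvtColor(p,cv2.COLOR_BGR2HSV); out=[]
    m=cv2.inRange(hsv,(100,110,40),(125,255,255))
    m=cv2.morphologyEx(m,cv2.MORPH_CLOSE,np.ones((5,5),np.uint8))
    n,l,s,_=cv2.connectedComponentsWithStats(m)
    for i in range(1,n):
        if 60<s[i,4]<700:
            P,uv=cloud(c,d,l==i)
            if len(P)<30: continue
            out.append((rect(P),np.median(P[:,2]),s[i,4],uv.mean(0)))
    return out
E
python3 - <<'E'
from h import *
p,d=snap('top')
for r in tabs(): print('tab',r)
P,uv=cloud('top',d)
m=(P[:,0]>.45)&(P[:,0]<.75)&(P[:,1]>-.06)&(P[:,1]<.2)&(P[:,2]>.070)&(P[:,2]<.084)
print('lid',rect(P[m]),np.median(P[m][:,2]))
m=(P[:,0]>.45)&(P[:,0]<.75)&(P[:,1]>-.2)&(P[:,1]<.2)
b=m&(P[:,2]>.086)&(P[:,2]<.091); print('bar',rect(P[b]))
b=m&(P[:,2]>.118)&(P[:,2]<.13)
for lo,hi in [(-.1,0),(-.2,-.1)]:
    bb=b&(P[:,1]>lo)&(P[:,1]<hi); print(bb.sum(),rect(P[bb]),P[bb].mean(0))
s=(P[:,0]>.35)&(P[:,0]<.62)&(P[:,1]>-.36)&(P[:,1]<-.22)&(P[:,2]>.005)
print('scr',rect(P[s]))
h=s&(P[:,2]>.0145); print('handle',rect(P[h]),np.median(P[h],0)); h=s&(P[:,2]<.0125); print('blade',rect(P[h]))
E
```

```text
tab ((array([0.4636, 0.302 ]), array([39.9317, 25.995 ]), -47.77150344848633), np.float64(0.017660166947025376), np.int32(158), array([194.9873, 253.7134]))
tab ((array([0.4321, 0.0028]), array([35.5681, 26.4767]), -71.77134323120117), np.float64(0.01782312473886507), np.int32(155), array([326.8065, 268.7806]))
tab ((array([0.4229, 0.1243]), array([35.8605, 26.0622]), -29.141475677490234), np.float64(0.0178368476312869), np.int32(162), array([273.    , 272.8137]))
lid (array([0.5954, 0.038 ]), array([198.3739, 154.269 ]), 84.88002014160156) 0.07779547920067012
bar (array([ 0.5835, -0.069 ]), array([160.3485,  44.2387]), 80.61018371582031)
116 (array([ 0.5897, -0.0607]), array([45.0273, 12.7462]), 3.7383666038513184) [ 0.5896 -0.0601  0.1274]
47 (array([ 0.5838, -0.1349]), array([14.3781, 13.041 ]), -44.11220169067383) [ 0.5836 -0.1345  0.1216]
scr (array([ 0.4878, -0.2937]), array([260.6147, 125.7207]), -4.654182434082031)
handle (array([ 0.4692, -0.2966]), array([161.3037,  27.2845]), 10.893339157104492) [ 0.4414 -0.3021  0.0179]
blade (array([ 0.4878, -0.2937]), array([260.6147, 125.7207]), -4.654182434082031)
```

Run:
```python
from h import *
p,d=snap('top')
P,uv=cloud('top',d)
m=(P[:,0]>.45)&(P[:,0]<.75)&(P[:,1]>-.012)&(P[:,1]<.2)&(P[:,2]>.073)&(P[:,2]<.084)
L=P[m]; 
a=np.radians(-4.6)
for _ in range(3):
    x=np.array([np.cos(a),np.sin(a)]);y=np.array([-x[1],x[0]])
    u=L[:,:2]@x; v=L[:,:2]@y
    vb=np.arange(np.percentile(v,8),np.percentile(v,92),.004)
    hi=[];lo=[];vc=[]
    for t in vb[:-1]:
        k=(v>=t)&(v<t+.004)
        if k.sum()>5: hi.append(u[k].max());lo.append(u[k].min());vc.append(t+.002)
    vc=np.array(vc);ok=(np.array(hi)-np.array(lo)>.13)
    s1=np.polyfit(vc[ok],np.array(hi)[ok],1)[0];s2=np.polyfit(vc[ok],np.array(lo)[ok],1)[0]
    print('yaw',np.degrees(a),s1,s2,'front',np.median(lo),'back',np.median(hi),'vmax',np.percentile(v,99.7))
    a-=(s1+s2)/2*.8
h=u.copy()
r=[r for r in imaging.masks_of('top','scraper') if r['conf']>.5][0]
M=r['pixels']; S,_=cloud('top',d,M); print(len(S))
S=S[(S[:,2]>.004)&(S[:,2]<.03)]; print(rect(S))
H=S[S[:,2]>.0145]; print('H',rect(H),len(H)); B=S[S[:,2]<.0125]; print('B',rect(B),len(B))
c,v=np.linalg.eigh(np.cov(S[:,:2].T)); print(v)
```

```text
yaw -4.6000000000000005 0.010084380313305556 0.00789214568353681 front 0.5141667174733688 back 0.6660862962878042 vmax 0.18414123253562306
yaw -5.0119916279705095 0.0016628130764093241 0.0010863297388202554 front 0.5132622309632935 back 0.6652867530490432 vmax 0.18835710683261553
yaw -5.074997340207057 0.0009641385214628003 2.3752167976025534e-05 front 0.5131347362327789 back 0.6651655036590547 vmax 0.1889649461196717
1035
(array([ 0.4781, -0.2996]), array([178.02  ,  39.6593]), 10.270339965820312)
H (array([ 0.4694, -0.2951]), array([162.4129,  33.3343]), 7.464648723602295) 423
B (array([ 0.4795, -0.2993]), array([175.1363,  39.6593]), 10.270339012145996) 495
[[ 0.136  -0.9907]
 [-0.9907 -0.136 ]]
```

Request:
send_rows(
  motion=[
    [[-0.99,-0.84,-0.05],0,0],
    [[-0.99,-0.84,-0.05],0,0],
    [[-0.99,-0.84,-0.05],0,0],
    [[-0.99,-0.84,-0.05],0,0],
    [[-0.99,-0.84,-0.05],0,0],
    [[-0.99,-0.84,-0.05],0,0],
    [[-0.99,-0.84,-0.05],0,0],
    [[-0.99,-0.84,-0.05],0,0],
  ],
)

```text
time: 2.3
position: [0.38, 0.415, 0.2394]
ee_rot: [0.0, 0.225, 0.974, 0.0]
wrist_force: [1.1, -0.4, 0.0]
grip_width: 0.0428
gripper_force: 0.0
```

Request:
send_rows(
  motion=[
    [[-0.99,-0.84,-0.05],0,0],
    [[-0.99,-0.84,-0.05],0,0],
    [[-0.99,-0.84,-0.05],0,0],
    [[-0.99,-0.84,-0.05],0,0],
    [[-0.99,-0.84,-0.05],0,0],
    [[-0.99,-0.84,-0.05],0,0],
    [[-0.99,-0.84,-0.05],0,0],
    [[-0.99,-0.84,-0.05],0,0],
  ],
)

```text
time: 3.3
position: [0.4631, 0.2248, 0.2474]
ee_rot: [0.0, 0.225, 0.974, 0.0]
wrist_force: [0.3, -0.3, -0.6]
grip_width: 0.0424
gripper_force: 0.0
```

Request:
send_rows(
  motion=[
    [[-0.99,-0.84,-0.05],0,0],
    [[-0.99,-0.84,-0.05],0,0],
    [[-0.99,-0.84,-0.05],0,0],
    [[-0.99,-0.84,-0.05],0,0],
    [[-0.99,-0.84,-0.05],0,0],
    [[-0.99,-0.84,-0.05],0,0],
    [[-0.99,-0.84,-0.05],0,0],
    [[-0.99,-0.84,-0.05],0,0],
  ],
)

```text
time: 4.3
position: [0.5463, 0.0345, 0.2554]
ee_rot: [0.0, 0.225, 0.974, 0.0]
wrist_force: [0.6, 0.2, 0.2]
grip_width: 0.0424
gripper_force: 0.0
```

Request:
send_rows(
  motion=[
    [[-0.99,-0.84,-0.05],0,0],
    [[-0.99,-0.84,-0.05],0,0],
    [[-0.99,-0.84,-0.05],0,0],
    [[-0.99,-0.84,-0.05],0,0],
    [[0,0,0],1,0],
    [[0,0,0],1,0],
    [[0,0,0],1,0],
    [[0,0,0],1,0],
  ],
)

```text
time: 5.3
position: [0.5876, -0.0598, 0.2593]
ee_rot: [-0.0, 0.487, 0.873, 0.0]
wrist_force: [-0.5, -0.2, 0.1]
grip_width: 0.0427
gripper_force: 0.0
```

Request:
send_rows(
  motion=[
    [[0,0,0],1,0],
    [[0,0,0],1,0],
    [[0,0,0],1,0],
    [[0,0,0],1,0],
    [[0,0,0],1,0],
    [[0,0,0],1,0],
    [[0,0,0],1,0],
    [[0,0,0],1,0],
  ],
)

```text
time: 6.3
position: [0.5876, -0.0597, 0.2593]
ee_rot: [-0.0, 0.876, 0.483, 0.0]
wrist_force: [-0.1, 0.0, -0.7]
grip_width: 0.0428
gripper_force: 0.0
```

Request:
send_rows(
  motion=[
    [[0,0,0],1,0],
    [[0,0,0],1,0],
    [[0,0,0],1,0],
    [[0,0,0],1,0],
    [[0,0,0],1,0],
    [[0,0,0],1,0],
    [[0,0,0],1,0],
    [[0,0,0],0.9,0],
  ],
)

```text
time: 7.3
position: [0.5877, -0.0596, 0.2593]
ee_rot: [-0.0, 0.999, -0.048, 0.0]
wrist_force: [0.1, 0.4, 0.0]
grip_width: 0.0429
gripper_force: 0.0
```

```bash
cat >> h.py <<'E'
ax=np.radians(-5.05); BX=np.array([np.cos(ax),np.sin(ax),0]); BY=np.array([-BX[1],BX[0],0]); O=np.array([.6023,.0549,0])
def B(x,y,z): return O+x*BX+y*BY+np.array([0,0,z])
def tb(p): q=np.asarray(p)-O; return np.array([q@BX,q@BY,q[2]])
def go(T,yaw=None):
    "tool-axis shift in 2cm units (with the tool as it is now), turn units to bring tool y to yaw deg"
    s,p,Rm=st(); d=Rm.T@(np.asarray(T)-p)/.02; y=np.degrees(np.arctan2(Rm[1,1],Rm[0,1]))
    print('t',round(s['time'],2),'p',p,'box',tb(p),'yaw',round(y,2),'tilt',Rm[2,2].round(4),'w',round(s['grip_width'],4),'gf',round(s['gripper_force'],1),'F',np.array(s['wrist_force']).round(1),'q7',round(s['q'][6],2))
    print('  shift',d.round(2), '' if yaw is None else 'turn %.2f'%(-((yaw-y+180)%360-180)/8))
E
python3 - <<'E'
from h import *
p,d=snap('top','t1.png'); P,uv=cloud('top',d)
go([.5897,-.0607,.107],-95.05)
E
```

```text
t 7.35 p [ 0.5877 -0.0594  0.2591] box [-0.0045 -0.1151  0.2591] yaw -95.77 tilt -1.0 w 0.0423 gf 0.0 F [ 0.6  0.5 -0.5] q7 -1.14
  shift [0.11 0.06 7.61] turn -0.09
```

Request:
send_rows(
  motion=[
    [[0.11,0.06,0.95],-0.09,0],
    [[0,0,0.95],0,0],
    [[0,0,0.95],0,0],
    [[0,0,0.95],0,0],
    [[0,0,0.95],0,0],
    [[0,0,0.95],0,0],
    [[0,0,0.95],0,0],
    [[0,0,0.95],0,0],
  ],
)

```text
time: 8.35
position: [0.5901, -0.0606, 0.1061]
ee_rot: [0.0, 0.999, -0.039, -0.0]
wrist_force: [0.9, 0.8, 0.7]
grip_width: 0.0427
gripper_force: 0.0
```

Request:
send_rows(
  motion=[
    [[0,0,0],0,-1],
    [[0,0,0],0,-1],
    [[0,0,0],0,-1],
    [[0,0,0],0,-1],
    [[0,0,0],0,-1],
    [[0,0,0],0,-1],
  ],
  newtons=60,
)

```text
time: 9.1
position: [0.5902, -0.061, 0.1074]
ee_rot: [0.0, 0.999, -0.039, 0.0]
wrist_force: [1.7, -5.3, -9.1]
grip_width: 0.0105
gripper_force: 62.5
```

Request:
send_rows(
  motion=[
    [[0,0,0],-1,-1],
    [[0,0,0],-1,-1],
    [[0,0,0],-1,-1],
    [[0,0,0],-1,-1],
    [[0,0,0],-1,-1],
    [[0,0,0],-1,-1],
    [[0,0,0],-1,-1],
    [[0,0,0],-1,-1],
  ],
)

```text
time: 10.1
position: [0.591, -0.0625, 0.1074]
ee_rot: [0.002, 0.867, 0.498, 0.0]
wrist_force: [6.4, -8.6, -14.6]
grip_width: 0.0107
gripper_force: 61.6
```

Request:
send_rows(
  motion=[
    [[0,0,0],-1,-1],
    [[0,0,0],-0.8,-1],
    [[0,0,0],-0.3,-1],
    [[0,0,0],0,-1],
    [[0,0,0],0,-1],
  ],
)

```text
time: 10.72
position: [0.5915, -0.0626, 0.1075]
ee_rot: [0.002, 0.787, 0.617, 0.0]
wrist_force: [7.2, -8.3, -14.4]
grip_width: 0.011
gripper_force: 61.8
```

Run:
```python
from h import *
go([.5897,-.0607,.25]); print(st()[0]['wrist_torque'])
```

```text
t 10.72 p [ 0.5915 -0.0626  0.1075] box [-0.0005 -0.118   0.1075] yaw -13.75 tilt -1.0 w 0.011 gf 61.8 F [  7.2  -8.3 -14.4] q7 0.09
  shift [ 0.06 -0.08 -7.13] 
[-1.8939 -1.6181  0.1029]
```

Request:
send_rows(
  motion=[
    [[0,0,0],0,0],
    [[0,0,0],0,0],
    [[0,0,0],0,0],
    [[0,0,-1],0,0],
    [[0,0,-1],0,0],
    [[0,0,-1],0,0],
    [[0,0,-1],0,0],
    [[0,0,0],-1,0],
  ],
)

```text
time: 11.72
position: [0.5908, -0.0603, 0.1891]
ee_rot: [0.001, 0.74, 0.672, 0.001]
wrist_force: [-0.3, -0.6, -0.4]
grip_width: 0.0428
gripper_force: 0.0
```

Request:
send_rows(
  motion=[
    [[0,0,0],-0.09,0],
    [[-0.9,0,0],0,0],
    [[-0.9,0,0],0,0],
    [[-0.9,0,0],0,0],
    [[-0.9,0,0],0,0],
    [[0,0,0],0,0],
  ],
)

```text
time: 12.48
position: [0.5834, -0.1347, 0.1874]
ee_rot: [0.0, 0.738, 0.675, -0.0]
wrist_force: [-0.2, 0.4, -0.6]
grip_width: 0.0427
gripper_force: 0.0
```

Run:
```python
from h import *
go([.5845,-.1345,.094],-5.05)
```

```text
t 12.47 p [ 0.5834 -0.1347  0.1874] box [-0.0022 -0.1905  0.1874] yaw -5.16 tilt -1.0 w 0.0427 gf 0.0 F [-0.2  0.4 -0.6] q7 0.29
  shift [0.02 0.05 4.67] turn -0.01
```

Request:
send_rows(
  motion=[
    [[0.02,0.05,0.93],0,0],
    [[0,0,0.93],0,0],
    [[0,0,0.93],0,0],
    [[0,0,0.93],0,0],
    [[0,0,0.93],0,0],
    [[0,0,0],0,-1],
    [[0,0,0],0,-1],
    [[0,0,0],0,-1],
  ],
  newtons=40,
)

```text
time: 13.48
position: [0.5853, -0.1315, 0.0946]
ee_rot: [0.0, 0.737, 0.676, 0.0]
wrist_force: [3.4, 1.1, -8.3]
grip_width: 0.0145
gripper_force: 39.2
```

Request:
send_rows(
  motion=[
    [[0,0,0],0,-1],
    [[-0.4,0,0],0,-1],
    [[-0.4,0,0],0,-1],
    [[-0.4,0,0],0,-1],
    [[-0.4,0,0],0,-1],
    [[-0.4,0,0],0,-1],
    [[-0.4,0,0],0,-1],
    [[0,0,0],0,-1],
  ],
)

```text
time: 14.48
position: [0.581, -0.1789, 0.0944]
ee_rot: [-0.001, 0.737, 0.676, 0.001]
wrist_force: [4.1, 5.7, -2.0]
grip_width: 0.0145
gripper_force: 39.9
```

Run:
```python
from h import *
go([.5845,-.1345,.094],-5.05)
p,d=snap('top','t2.png'); cv2.imwrite('pics/t2c.png',cv2.resize(p[110:330,100:520],(800,419),interpolation=cv2.INTER_CUBIC))
```

```text
t 14.47 p [ 0.581  -0.1789  0.0944] box [-0.0007 -0.2348  0.0944] yaw -4.93 tilt -1.0 w 0.0145 gf 39.9 F [ 4.1  5.7 -2. ] q7 0.41
  shift [ 2.23 -0.02  0.02] turn 0.01
```

View pics/t2c.png

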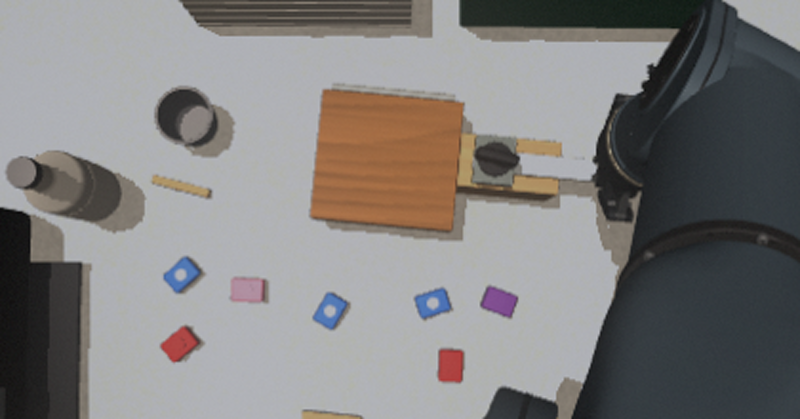

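Request:
send_rows(
  motion=[
    [[0,0,0],0,0.2],
    [[0,0,0],0,0.2],
    [[0,0,0],0,0.2],
    [[0,0,-0.9],0,0.2],
    [[0,0,-0.9],0,0.2],
    [[0,0,-0.9],0,0.2],
    [[-0.8,-0.6,-0.9],1,0.2],
    [[-0.8,-0.6,-0.9],1,0.2],
  ],
)

```text
time: 15.52
position: [0.5516, -0.2082, 0.1849]
ee_rot: [0.0, 0.825, 0.565, -0.0]
wrist_force: [0.1, 0.0, -1.0]
grip_width: 0.0515
gripper_force: 0.0
```

Request:
send_rows(
  motion=[
    [[0,0,0],1,0.2],
    [[0,0,0],1,0.2],
    [[0,0,0],1,0.2],
    [[0,0,0],1,0.2],
    [[0,0,0],1,0.2],
    [[0,0,0],1,0.2],
    [[0,0,0],1,0.2],
    [[0,0,0],0.65,0.2],
  ],
)

```text
time: 16.52
position: [0.5519, -0.2077, 0.1843]
ee_rot: [0.0, 0.998, 0.066, -0.0]
wrist_force: [0.0, 0.6, 0.5]
grip_width: 0.0515
gripper_force: 0.0
```

Run:
```python
from h import *
go([.485,-.2987,.09],-82.2)
p,d=snap('top')
K,D,E=cal('top')
a=np.radians(7.8)
# check bar, scraper axis lines
g=cv2.cvtColor(p,cv2.COLOR_BGR2GRAY)
r=imaging.masks_of('top','scraper'); print([x['conf'] for x in r][:2])
S,_=cloud('top',d,r[0]['pixels']); S=S[(S[:,2]>.006)&(S[:,2]<.03)]
x=np.array([np.cos(a),np.sin(a)]);y=np.array([-x[1],x[0]]);u=S[:,:2]@x;v=S[:,:2]@y
for lo in np.arange(u.min(),u.max(),.02):
    k=(u>=lo)&(u<lo+.02); print(lo.round(3),k.sum(),np.median(S[k,2]).round(4),v[k].min().round(4),v[k].max().round(4))
```

```text
t 16.52 p [ 0.5519 -0.2077  0.1843] box [-0.0271 -0.266   0.1843] yaw -82.38 tilt -1.0 w 0.0515 gf 0.0 F [0.  0.6 0.5] q7 -0.66
  shift [-3.92  4.07  4.72] turn -0.02
[0.47]
0.489 51 0.0107 -0.3588 -0.3397
0.509 17 0.0099 -0.3576 -0.3413
```

Request:
send_rows(
  motion=[
    [[-0.8,0.8,0],0,0.2],
    [[-0.8,0.8,0],0,0.2],
    [[-0.8,0.8,0],0,0.2],
    [[-0.8,0.8,0],0,0.2],
    [[-0.72,0.87,0],0,0.2],
    [[0,0,1],0,0.2],
    [[0,0,1],0,0.2],
    [[0,0,1],0,0.2],
  ],
)

```text
time: 17.62
position: [0.4848, -0.2999, 0.1238]
ee_rot: [0.0, 0.998, 0.068, 0.0]
wrist_force: [0.1, -0.2, -0.1]
grip_width: 0.0511
gripper_force: 0.0
```

Request:
send_rows(
  motion=[
    [[0,0,1],0,0.2],
    [[0,0,1],0,0.2],
    [[0,0,1],0,0.2],
    [[0,0,1],0,0.2],
    [[0,0,0.8],0,0.2],
    [[0,0,0.8],0,0.2],
    [[0,0,0.4],0,0.2],
    [[0,0,0],0,0.2],
  ],
)

```text
time: 18.62
position: [0.4853, -0.2989, 0.0039]
ee_rot: [-0.0, 0.998, 0.068, -0.0]
wrist_force: [-0.3, 0.3, 1.7]
grip_width: 0.051
gripper_force: 0.0
```

Request:
send_rows(
  motion=[
    [[0,0,0],0,-1],
    [[0,0,0],0,-1],
    [[0,0,0],0,-1],
    [[0,0,0],0,-1],
    [[0,0,0],0,-1],
    [[0,0,0],0,-1],
  ],
  newtons=100,
)

```text
time: 19.38
position: [0.4857, -0.2992, 0.0057]
ee_rot: [0.0, 0.998, 0.068, 0.001]
wrist_force: [-3.0, 1.2, 9.5]
grip_width: 0.0305
gripper_force: 98.3
```

Request:
send_rows(
  motion=[
    [[0,0,-0.5],0,-1],
    [[0,0,-1],0,-1],
    [[0,0,-1],0,-1],
    [[0,0,-1],0,-1],
    [[0,0,-1],0,-1],
    [[0,0,-1],0,-1],
    [[0,0,-1],0,-1],
    [[0,0,0],0,-1],
  ],
  newtons=100,
)

```text
time: 20.38
position: [0.4862, -0.2994, 0.1361]
ee_rot: [0.001, 0.998, 0.068, 0.001]
wrist_force: [-0.5, -0.5, -1.7]
grip_width: 0.0303
gripper_force: 99.2
```

```bash
cat >> h.py <<'E'
def tip():
    "blade edge as seen from the top camera: points ahead of the gripper at blade height"
    s,p,Rm=st(); P,uv=cloud('top',snap('top')[1])
    f=np.array([-Rm[1,1],Rm[0,1],0]); l=Rm[:,1]   # forward: tool y at -90 -> forward +x
    d=P-p; a=d@f; b=d@l
    k=(a>.05)&(a<.12)&(abs(b)<.04)&(P[:,2]>p[2]-.015)&(P[:,2]<p[2]+.04)
    if k.sum()<20: print('tip unseen',k.sum()); return
    A=np.c_[a[k],b[k],np.ones(k.sum())]; c=np.linalg.lstsq(A,d[k,2],rcond=None)[0]
    print('tip n',k.sum(),'ahead',np.percentile(a[k],99),'side',b[k].min(),b[k].max(),'dz med',np.median(d[k,2]),'slope',c[:2])
    m=a[k]; 
    e=[(lo,b[k][(m>lo)&(m<lo+.01)].mean().round(4),np.median(d[k,2][(m>lo)&(m<lo+.01)]).round(4)) for lo in np.arange(.05,.12,.01) if ((m>lo)&(m<lo+.01)).sum()>4]
    print(np.array(e))
E
python3 - <<'E'
from h import *
go(B(-.180,0,.15),-95.05); tip()
p,d=snap('side','s3.png')
E
```

```text
t 20.38 p [ 0.4862 -0.2994  0.1361] box [-0.0844 -0.3632  0.1361] yaw -82.15 tilt -1.0 w 0.0303 gf 99.2 F [-0.5 -0.5 -1.7] q7 -0.42
  shift [ -0.6  -18.77  -0.73] turn 1.61
tip n 323 ahead 0.08106948175745658 side -0.021593411486924386 0.02094154792121608 dz med 0.010460453786792084 slope [0.0954 0.0023]
[[ 0.05   -0.0005  0.0095]
 [ 0.06   -0.0006  0.0104]
 [ 0.07   -0.0008  0.0113]
 [ 0.08    0.0005  0.0116]]
```

View pics/s3.png

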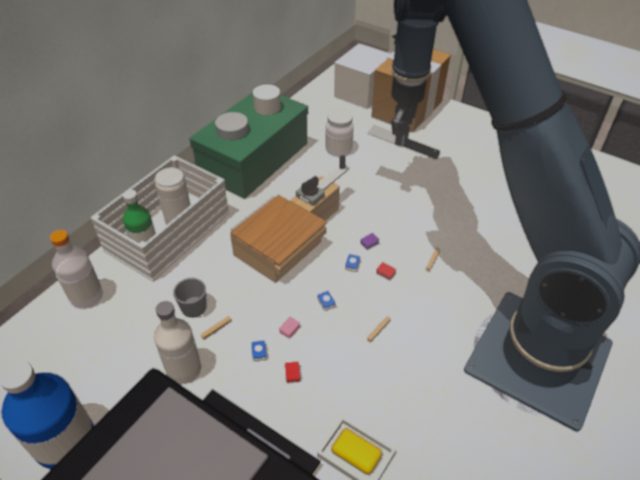

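Request:
send_rows(
  motion=[
    [[0,0,1],0,-1],
    [[0,0,1],0,-1],
    [[0,0,1],0,-1],
    [[0,0,1],0,-1],
    [[0,0,1],0,-1],
    [[0,0,1],0,-1],
    [[0,0,0.4],0,-1],
    [[0,0,0],0,0.2],
  ],
)

```text
time: 21.48
position: [0.4851, -0.2988, 0.0059]
ee_rot: [-0.0, 0.998, 0.068, -0.0]
wrist_force: [0.0, 0.1, -0.9]
grip_width: 0.0475
gripper_force: 0.0
```

Request:
send_rows(
  motion=[
    [[0,0,0],0,0.2],
    [[0,0,0],0,0.2],
    [[0,0,0],0,0.2],
    [[-0.7,0,0.1],0,0.2],
    [[0,0,0.05],0,0.2],
    [[0,0,0],0,0.2],
  ],
)

```text
time: 22.22
position: [0.4715, -0.3009, 0.0033]
ee_rot: [-0.0, 0.998, 0.068, 0.0]
wrist_force: [-1.0, 0.3, -0.1]
grip_width: 0.0512
gripper_force: 0.0
```

Request:
send_rows(
  motion=[
    [[0,0,0],0,-1],
    [[0,0,0],0,-1],
    [[0,0,0],0,-1],
    [[0,0,0],0,-1],
    [[0,0,0],0,-1],
    [[0,0,0],0,-1],
    [[0,0,0],0,-1],
  ],
  newtons=80,
)

```text
time: 23.1
position: [0.4719, -0.3008, 0.0036]
ee_rot: [0.0, 0.998, 0.068, 0.0]
wrist_force: [-1.6, 0.6, 5.8]
grip_width: 0.0199
gripper_force: 78.8
```

Run:
```python
from h import *
go(B(-.180,0,.15),-95.05); 
p,d=snap('side'); cv2.imwrite('pics/s4c.png',cv2.resize(p[100:260,330:530],(800,640))[:600])
p,d=snap('top'); cv2.imwrite('pics/t4c.png',cv2.resize(p[190:310,390:550],(800,600)))
tip()
```

```text
t 23.1 p [ 0.4719 -0.3008  0.0036] box [-0.0986 -0.3658  0.0036] yaw -82.15 tilt -1.0 w 0.0199 gf 78.8 F [-1.6  0.6  5.8] q7 -0.26
  shift [  0.12 -18.74  -7.32] turn 1.61
tip n 977 ahead 0.1192788497830952 side -0.03999551684883106 0.03985330587983337 dz med -0.002476881532728515 slope [-0.0883  0.0143]
[[ 0.05    0.0009 -0.0026]
 [ 0.06   -0.0022  0.0019]
 [ 0.07   -0.0023  0.0019]
 [ 0.08   -0.0017  0.0033]
 [ 0.09   -0.0011 -0.0029]
 [ 0.1    -0.0002 -0.0035]
 [ 0.11   -0.0007 -0.0031]]
```

View pics/s4c.png

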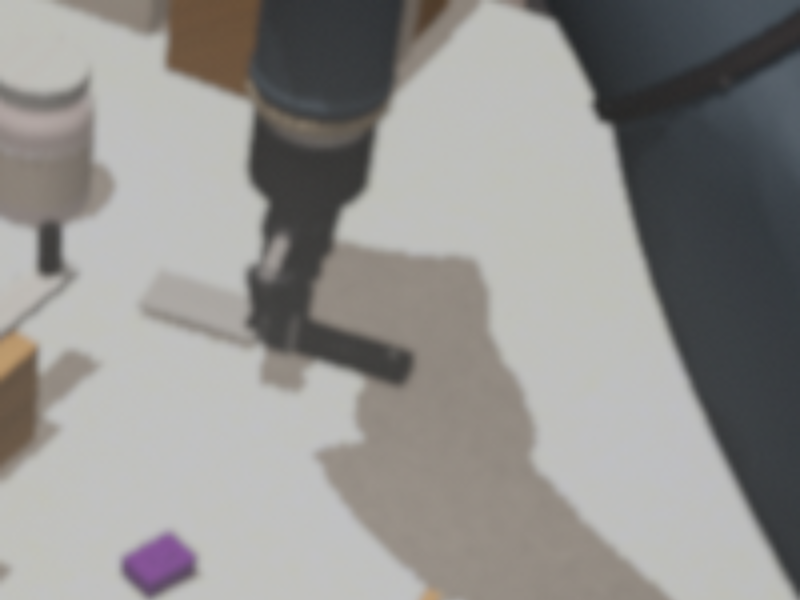

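Request:
send_rows(
  motion=[
    [[0,0,-0.6],0,-1],
    [[0,0,-1],0,-1],
    [[0,0,-1],0,-1],
    [[0,0,-1],0,-1],
    [[0,0,-1],0,-1],
    [[0,0,-1],0,-1],
    [[0,0,-1],0.8,-1],
    [[0,0,-1],0.8,-1],
  ],
  newtons=110,
)

```text
time: 24.25
position: [0.4715, -0.3006, 0.1565]
ee_rot: [-0.0, 0.999, -0.045, 0.0]
wrist_force: [0.2, -0.7, -0.1]
grip_width: 0.0189
gripper_force: 107.8
```

Run:
```python
from h import *
tip(); go(B(-.182,0,.15),-95.05);
```

```text
tip n 481 ahead 0.0943069632961519 side -0.020718291299195474 0.022293271663861313 dz med 0.006858539281277859 slope [ 0.0039 -0.0019]
[[ 0.05   -0.0003  0.0067]
 [ 0.06    0.0008  0.007 ]
 [ 0.07   -0.0003  0.0066]
 [ 0.08    0.0008  0.0068]
 [ 0.09    0.0007  0.007 ]]
t 24.3 p [ 0.4723 -0.3014  0.1586] box [-0.0981 -0.3664  0.1586] yaw -95.49 tilt -1.0 w 0.0193 gf 107.9 F [ 1.6 -0.4  0.5] q7 -0.6
  shift [ -4.33 -18.29   0.4 ] turn -0.05
```

Request:
send_rows(
  motion=[
    [[-0.23,-0.98,-0.1],-0.05,-1],
    [[-0.23,-0.98,-0.1],0,-1],
    [[-0.23,-0.98,-0.1],0,-1],
    [[-0.23,-0.98,0],0,-1],
    [[-0.23,-0.98,0],0,-1],
    [[-0.23,-0.98,0],0,-1],
    [[-0.23,-0.98,0],0,-1],
    [[-0.23,-0.98,0],0,-1],
  ],
)

```text
time: 25.3
position: [0.4473, -0.1408, 0.1614]
ee_rot: [-0.0, 0.999, -0.039, -0.0]
wrist_force: [0.0, -0.0, -0.3]
grip_width: 0.0196
gripper_force: 107.9
```

Request:
send_rows(
  motion=[
    [[-0.23,-0.98,0],0,-1],
    [[-0.23,-0.98,0],0,-1],
    [[-0.23,-0.98,0],0,-1],
    [[-0.23,-0.98,0],0,-1],
    [[-0.23,-0.98,0],0,-1],
    [[-0.23,-0.98,0],0,-1],
    [[-0.23,-0.98,0],0,-1],
    [[-0.23,-0.98,0],0,-1],
  ],
)

```text
time: 26.3
position: [0.423, 0.0183, 0.1614]
ee_rot: [-0.0, 0.999, -0.039, -0.0]
wrist_force: [-0.0, 1.0, -1.2]
grip_width: 0.0193
gripper_force: 107.9
```

Request:
send_rows(
  motion=[
    [[-0.23,-0.98,0],0,-1],
    [[-0.23,-0.98,0],0,-1],
    [[-0.23,-0.98,0],0,-1],
    [[-0.23,-0.98,0],0,-1],
    [[-0.23,-0.98,0],0,-1],
    [[0,0,0],0,-1],
  ],
)

```text
time: 27.05
position: [0.4078, 0.1183, 0.1612]
ee_rot: [-0.0, 0.999, -0.038, -0.0]
wrist_force: [0.1, -0.3, -1.6]
grip_width: 0.0189
gripper_force: 108.0
```

Run:
```python
from h import *
tip(); go(B(-.190,.045,.06),-95.05); 
s,p,Rm=st(); P,uv=cloud('top',snap('top')[1]); Q=(P-O)@np.c_[BX,BY,[0,0,1]]
k=(abs(Q[:,1]+.04)<.03)&(abs(Q[:,2]-.078)<.006)&(Q[:,0]<-.05)&(Q[:,0]>-.1); print('lip x',np.percentile(Q[k,0],[1,5]),np.median(Q[k,2]))
```

```text
tip n 486 ahead 0.09355172364005795 side -0.019926723771230045 0.020174972396247656 dz med 0.0063208072703656165 slope [ 0.0008 -0.0012]
[[ 0.05    0.      0.0063]
 [ 0.06   -0.      0.0064]
 [ 0.07    0.0001  0.006 ]
 [ 0.08    0.0003  0.0065]
 [ 0.09    0.0007  0.006 ]]
t 27.1 p [0.408  0.1173 0.1613] box [-0.199   0.045   0.1613] yaw -94.43 tilt -1.0 w 0.019 gf 108.0 F [-0.4 -0.9 -1.4] q7 -1.35
  shift [0.45 0.01 5.07] turn 0.08
lip x [-0.0823 -0.0811] 0.078003464145046
```

Request:
send_rows(
  motion=[
    [[0,0,0.84],0.08,-1],
    [[0,0,0.84],0,-1],
    [[0,0,0.84],0,-1],
    [[0,0,0.84],0,-1],
    [[0,0,0.84],0,-1],
    [[0,0,0.84],0,-1],
    [[0,0,0],0,-1],
    [[0,0,0],0,-1],
  ],
)

```text
time: 28.15
position: [0.4086, 0.1166, 0.061]
ee_rot: [0.0, 0.999, -0.046, 0.0]
wrist_force: [0.6, -0.5, -1.3]
grip_width: 0.0193
gripper_force: 108.0
```

Run:
```python
from h import *
tip(); go(B(-.162,.045,.0605),-95.05);
```

```text
tip n 486 ahead 0.11960343833729078 side -0.03554946862673373 0.03894477265413872 dz med 0.0067242802446796715 slope [ 0.0611 -0.0087]
[[ 0.05   -0.0005  0.0068]
 [ 0.06    0.0005  0.0066]
 [ 0.07    0.0004  0.0062]
 [ 0.08    0.0004  0.0066]
 [ 0.09   -0.0004  0.0066]
 [ 0.11    0.0015  0.0153]]
t 28.2 p [0.4087 0.1168 0.0611] box [-0.1983  0.0446  0.0611] yaw -95.23 tilt -1.0 w 0.0191 gf 108.0 F [ 0.3  0.6 -0.2] q7 -1.13
  shift [ 1.82 -0.02  0.03] turn -0.02
```

Request:
send_rows(
  motion=[
    [[0.4,0,0.02],0,-1],
    [[0.4,0,0],0,-1],
    [[0.4,0,0],0,-1],
    [[0.4,0,0],0,-1],
    [[0.2,0,0],0,-1],
    [[0,0,0],0,-1],
  ],
)

```text
time: 28.95
position: [0.4443, 0.1138, 0.06]
ee_rot: [0.0, 0.999, -0.045, -0.0]
wrist_force: [-0.8, 0.5, -0.7]
grip_width: 0.0194
gripper_force: 108.0
```

Run:
```python
from h import *
go(B(-.162,.045,.0605),-95.05);
```

```text
t 28.95 p [0.4443 0.1138 0.06  ] box [-0.1626  0.0447  0.06  ] yaw -95.21 tilt -1.0 w 0.0194 gf 108.0 F [-0.8  0.5 -0.7] q7 -1.14
  shift [ 0.03 -0.01 -0.02] turn -0.02
```

Request:
send_rows(
  motion=[
    [[0.03,0,-0.42],0,-1],
    [[0.03,0,-0.42],0,-1],
    [[0.1,0,-0.65],0,-1],
    [[0.16,0,-0.65],0,-1],
    [[0.23,0,-0.62],0,-1],
    [[0.29,0,-0.6],0,-1],
    [[0,0,0],0,-1],
  ],
)

```text
time: 29.82
position: [0.4624, 0.1124, 0.1284]
ee_rot: [-0.0, 0.999, -0.045, 0.001]
wrist_force: [-0.0, 0.4, -2.0]
grip_width: 0.0191
gripper_force: 108.0
```

```bash
cat >> h.py <<'E'
def lid():
    d=snap('top')[1]; P,_=cloud('top',d); Q=(P-O)@np.c_[BX,BY,[0,0,1]]
    k=(Q[:,1]>-.078)&(Q[:,1]<.078)&(Q[:,2]>.074)&(Q[:,2]<.24)&(Q[:,0]>-.09)&(Q[:,0]<.09)
    s,p,_r=st(); t=tb(p); k&=~((abs(Q[:,1]-t[1])<.065)&(Q[:,0]<t[0]+.06))
    Q=Q[k]
    for y0,y1 in [(-.078,-.02),(-.02,.02),(.02,.078)]:
        q=Q[(Q[:,1]>y0)&(Q[:,1]<y1)]
        if len(q)<40: continue
        _,v=np.linalg.eigh(np.cov(q[:,[0,2]].T)); e=v[:,1]; print('lid',len(q),'angle',np.arctan2(abs(e[1]),abs(e[0])).round(3),'x',np.percentile(q[:,0],[1,99]),'z',np.percentile(q[:,2],[1,99]))
E
python3 - <<'E'
from h import *
go(B(-.162,.045,.0605),-95.05); tip(); lid()
E
```

```text
t 29.82 p [0.4624 0.1124 0.1284] box [-0.1444  0.045   0.1284] yaw -95.19 tilt -1.0 w 0.0191 gf 108.0 F [-0.   0.4 -2. ] q7 -1.26
  shift [-0.89  0.    3.39] turn -0.02
tip n 888 ahead 0.1194637535119348 side -0.03709107505316405 0.03994741297827303 dz med 0.009630238920247697 slope [-0.0938  0.0007]
[[0.06   0.0066 0.0062]
 [0.07   0.0007 0.0065]
 [0.08   0.0015 0.0186]
 [0.09   0.0016 0.0159]
 [0.1    0.0011 0.0102]
 [0.11   0.0011 0.0042]]
lid 1619 angle 0.519 x [-0.0613  0.0667] z [0.0763 0.1498]
lid 1120 angle 0.519 x [-0.0611  0.0669] z [0.0762 0.1501]
lid 1818 angle 0.456 x [-0.0803  0.0665] z [0.0765 0.1494]
```

Lid at 0.52 rad, as planned. Continuing.

Request:
send_rows(
  motion=[
    [[0.35,0,-0.56],0,-1],
    [[0.4,0,-0.53],0,-1],
    [[0.45,0,-0.48],0,-1],
    [[0.5,0,-0.44],0,-1],
    [[0.54,0,-0.38],0,-1],
    [[0.58,0,-0.33],0,-1],
    [[0.6,0,-0.28],0,-1],
    [[0.63,0,-0.2],0,-1],
  ],
)

```text
time: 30.92
position: [0.5424, 0.105, 0.1916]
ee_rot: [0.0, 0.999, -0.045, 0.0]
wrist_force: [-1.6, -0.6, -1.4]
grip_width: 0.0191
gripper_force: 108.0
```

Request:
send_rows(
  motion=[
    [[0.65,0,-0.15],0,-1],
    [[0.3,0,0],0,-1],
    [[0,0,0],0,-1],
  ],
)

```text
time: 31.3
position: [0.561, 0.103, 0.1942]
ee_rot: [0.0, 0.999, -0.046, 0.0]
wrist_force: [0.0, -0.1, -0.3]
grip_width: 0.0193
gripper_force: 108.0
```

Run:
```python
from h import *
go(B(-.162,.045,.0605),-95.05); tip(); lid()
```

```text
t 31.3 p [0.561  0.103  0.1942] box [-0.0454  0.0443  0.1942] yaw -95.22 tilt -1.0 w 0.0193 gf 108.0 F [ 0.  -0.1 -0.3] q7 -1.33
  shift [-5.84 -0.02  6.68] turn -0.02
tip unseen 0
lid 397 angle 1.493 x [0.0485 0.0631] z [0.076  0.2179]
lid 136 angle 1.49 x [0.0485 0.0628] z [0.0786 0.2174]
```

Request:
send_rows(
  motion=[
    [[-0.75,0,0],0,-1],
    [[-0.75,0,0],0,-1],
    [[-0.75,0,0],0,-1],
    [[-0.75,0,0],0,-1],
    [[-0.75,0,0],0,-1],
    [[0,0.95,0],0,-1],
    [[0,0.95,0],0,-1],
    [[0,0.95,0],0,-1],
  ],
)

```text
time: 32.4
position: [0.4807, 0.0514, 0.1945]
ee_rot: [0.0, 0.999, -0.046, 0.0]
wrist_force: [0.8, 0.6, -1.2]
grip_width: 0.0192
gripper_force: 108.1
```

Request:
send_rows(
  motion=[
    [[0,0.95,0],0,-1],
    [[0,0.95,0],0,-1],
    [[0,0.95,0],0,-1],
    [[0,0.95,0],0,-1],
    [[0,0.95,0],0,-1],
    [[0,0.95,0],0,-1],
    [[0,0.95,0],0,-1],
    [[0,0.95,0],0,-1],
  ],
)

```text
time: 33.4
position: [0.4665, -0.0998, 0.1943]
ee_rot: [0.0, 0.999, -0.046, 0.0]
wrist_force: [-0.9, 0.4, -1.4]
grip_width: 0.0196
gripper_force: 108.1
```

Request:
send_rows(
  motion=[
    [[0,0.95,0],0,-1],
    [[0,0.95,0],0,-1],
    [[0,0.95,0],0,-1],
    [[0,0.95,0],0,-1],
    [[0,0,0.9],0,-1],
    [[0,0,0.9],0,-1],
    [[0,0,0.9],0,-1],
    [[0,0,0.9],0,-1],
  ],
)

```text
time: 34.4
position: [0.4595, -0.1749, 0.1217]
ee_rot: [0.0, 0.999, -0.046, 0.0]
wrist_force: [0.1, 0.4, -1.3]
grip_width: 0.0191
gripper_force: 108.1
```

Run:
```python
from h import *
go(B(-.12,-.24,.0045),-95.05); tip(); lid()
for r in tabs(): print('tab',r)
```

```text
t 34.4 p [ 0.4595 -0.1749  0.1217] box [-0.122  -0.2414  0.1217] yaw -95.25 tilt -1.0 w 0.0191 gf 108.1 F [ 0.1  0.4 -1.3] q7 -0.72
  shift [ 0.1  -0.07  5.86] turn -0.03
tip n 474 ahead 0.11958104574808984 side -0.01999167029928271 0.021187707734019637 dz med 0.0063843436964891725 slope [-0.09    0.0131]
[[ 0.05    0.0007  0.006 ]
 [ 0.06    0.0001  0.0067]
 [ 0.07    0.0003  0.0065]
 [ 0.08    0.001   0.0066]
 [ 0.09   -0.0001  0.0064]
 [ 0.11   -0.0043 -0.0012]]
lid 397 angle 1.492 x [0.0482 0.0628] z [0.0766 0.2178]
lid 276 angle 1.491 x [0.0483 0.0632] z [0.0762 0.218 ]
lid 399 angle 1.532 x [0.0483 0.063 ] z [0.0759 0.218 ]
tab ((array([0.6209, 0.6029]), array([96.4704, 30.5285]), -26.344379425048828), np.float64(0.01732199371697397), np.int32(218), array([ 67.9587, 184.4908]))
tab ((array([0.4637, 0.3015]), array([39.0893, 26.4427]), -47.86626052856445), np.float64(0.017440230512364777), np.int32(158), array([194.9873, 253.7532]))
tab ((array([0.4322, 0.0027]), array([35.7226, 26.3595]), -71.28386497497559), np.float64(0.017898751395105224), np.int32(152), array([326.7961, 268.8947]))
tab ((array([0.4229, 0.1241]), array([36.0259, 25.6294]), -29.483333587646484), np.float64(0.017580789999285196), np.int32(162), array([272.963 , 272.8086]))
```

Request:
send_rows(
  motion=[
    [[0.1,-0.07,0.9],0,-1],
    [[0,0,0.9],0,-1],
    [[0,0,0.9],0,-1],
    [[0,0,0.9],0,-1],
    [[0,0,0.9],0,-1],
    [[0,0,0.7],0,-1],
    [[0,0,0.4],0,-1],
    [[0,0,0.23],0,-1],
  ],
)

```text
time: 35.55
position: [0.4621, -0.1727, 0.0056]
ee_rot: [0.0, 0.999, -0.045, 0.0]
wrist_force: [-0.7, -1.1, -0.7]
grip_width: 0.019
gripper_force: 108.1
```

Request:
send_rows(
  motion=[
    [[0,0,0],0,-1],
    [[0,0,0],0,-0.2],
    [[0,0,0],0,-0.2],
    [[0,0,0],0,-0.2],
    [[0,0,-0.4],0,0],
    [[0,0,-0.8],0,0.2],
    [[0,0,-1],0,0.2],
    [[0,0,-1],0,0.2],
  ],
)

```text
time: 36.55
position: [0.4619, -0.1726, 0.0708]
ee_rot: [0.0, 0.999, -0.045, -0.0]
wrist_force: [-0.1, -0.6, 0.7]
grip_width: 0.0511
gripper_force: 0.0
```

Run:
```python
from h import *
go([.4322,.0027,.10],-71.5+0); go([.4322,.0027,.10],-71.5-90)
```

```text
t 36.55 p [ 0.4619 -0.1726  0.0708] box [-0.1199 -0.2389  0.0708] yaw -95.21 tilt -1.0 w 0.0511 gf 0.0 F [-0.1 -0.6  0.7] q7 -0.64
  shift [-2.27 -8.59 -1.46] turn -2.96
t 36.55 p [ 0.4619 -0.1726  0.0708] box [-0.1199 -0.2389  0.0708] yaw -95.21 tilt -1.0 w 0.0511 gf 0.0 F [-0.1 -0.6  0.7] q7 -0.64
  shift [-2.27 -8.59 -1.46] turn 8.29
```

Request:
send_rows(
  motion=[
    [[0,0,-0.5],-1,0.5],
    [[0,0,-0.5],-1,0.5],
    [[0,0,-0.5],-0.96,0.5],
    [[0.15,-0.98,0],0,0.5],
    [[0.15,-0.98,0],0,0.5],
    [[0.15,-0.98,0],0,0.5],
    [[0.15,-0.98,0],0,0.5],
    [[0.15,-0.98,0],0,0.5],
  ],
)

```text
time: 37.55
position: [0.4449, -0.0742, 0.1002]
ee_rot: [0.0, 0.987, 0.16, 0.0]
wrist_force: [-0.3, 1.0, -1.1]
grip_width: 0.0638
gripper_force: 0.0
```

Request:
send_rows(
  motion=[
    [[0.15,-0.98,0],0,0.5],
    [[0.15,-0.98,0],0,0.5],
    [[0.15,-0.98,0],0,0.5],
    [[0.15,-0.98,0],0,0.5],
    [[0,0,0],0,0.5],
  ],
)

```text
time: 38.17
position: [0.4314, 0.0045, 0.1]
ee_rot: [-0.0, 0.987, 0.162, -0.0]
wrist_force: [0.4, -0.6, 0.6]
grip_width: 0.0639
gripper_force: 0.0
```

Run:
```python
from h import *
go([.4322,.0027,.004],-71.5)
for r in tabs(): print('tab',r)
p,d=snap('side','s5.png')
for r in imaging.masks_of('side','tablet1'):
    P,uv=cloud('side',d,r['pixels']); print(r['conf'],np.median(P,0),uv.mean(0))
```

```text
t 38.17 p [0.4314 0.0045 0.1   ] box [-0.1658 -0.0652  0.1   ] yaw -71.39 tilt -1.0 w 0.0639 gf 0.0 F [ 0.4 -0.6  0.6] q7 -0.69
  shift [0.01 0.1  4.8 ] turn 0.01
tab ((array([0.4634, 0.3016]), array([38.8993, 26.1645]), -47.39085388183594), np.float64(0.01701998920393806), np.int32(158), array([194.9873, 253.7532]))
tab ((array([0.423, 0.124]), array([35.9019, 25.6495]), -29.757160186767578), np.float64(0.017991149687002966), np.int32(162), array([272.975, 272.825]))
0.83 [0.4455 0.2288 0.0173] [289.2964 326.9   ]
0.74 [0.4217 0.1304 0.0172] [326.0661 299.7043]
0.68 [ 0.3587 -0.0085  0.0176] [385.2391 270.2772]
0.65 [0.381  0.3091 0.0175] [292.3324 372.1294]
0.62 [0.4625 0.308  0.0174] [258.6183 350.8588]
0.62 [ 0.4396 -0.1623  0.0158] [387.5198 216.0042]
0.52 [0.4313 0.0117 0.0172] [352.2843 262.3553]
0.48 [ 0.4325 -0.0692  0.017 ] [369.51  240.485]
```

Tablet still in place. Grasp and carry it to the box.

Request:
send_rows(
  motion=[
    [[0,0.1,0.9],0,0.5],
    [[0,0,0.9],0,0.5],
    [[0,0,0.9],0,0.5],
    [[0,0,0.9],0,0.5],
    [[0,0,0.8],0,0.5],
    [[0,0,0.4],0,0.5],
    [[0,0,0],0,-1],
    [[0,0,0],0,-1],
  ],
  newtons=50,
)

```text
time: 39.33
position: [0.4325, 0.0011, 0.0043]
ee_rot: [0.0, 0.987, 0.16, 0.0]
wrist_force: [-0.6, -0.0, 0.0]
grip_width: 0.0368
gripper_force: 50.0
```

Request:
send_rows(
  motion=[
    [[0,0,0],0,-1],
    [[0,0,0],0,-1],
    [[0,0,0],0,-1],
    [[0,0,-0.5],0,-1],
    [[0,0,-1],0,-1],
    [[0,0,-1],0,-1],
    [[0,0,-1],0,-1],
    [[0,0,-1],0,-1],
  ],
)

```text
time: 40.33
position: [0.4322, 0.0016, 0.0945]
ee_rot: [-0.0, 0.987, 0.161, 0.0]
wrist_force: [0.4, -0.5, -0.5]
grip_width: 0.0371
gripper_force: 50.1
```

Request:
send_rows(
  motion=[
    [[0,0,-1],0,-1],
    [[0,0,-0.8],0,-1],
    [[0,0,0],0,-1],
  ],
)

```text
time: 40.7
position: [0.4329, 0.0018, 0.1305]
ee_rot: [-0.0, 0.987, 0.161, 0.001]
wrist_force: [-0.3, -0.1, -0.4]
grip_width: 0.0368
gripper_force: 50.1
```

Run:
```python
from h import *
go(B(-.02,-.02,.13),-71.5)
```

```text
t 40.7 p [0.4329 0.0018 0.1305] box [-0.1641 -0.0678  0.1305] yaw -71.48 tilt -1.0 w 0.0368 gf 50.1 F [-0.3 -0.1 -0.4] q7 -0.74
  shift [7.56 0.69 0.04] turn 0.00
```

Request:
send_rows(
  motion=[
    [[0.95,0.09,0],0,-1],
    [[0.95,0.09,0],0,-1],
    [[0.95,0.09,0],0,-1],
    [[0.95,0.09,0],0,-1],
    [[0.95,0.09,0],0,-1],
    [[0.95,0.09,0],0,-1],
    [[0.95,0.09,0],0,-1],
    [[0.9,0.06,0],0,-1],
  ],
)

```text
time: 41.7
position: [0.5801, 0.0366, 0.1286]
ee_rot: [-0.0, 0.987, 0.161, -0.001]
wrist_force: [0.1, -0.2, -0.1]
grip_width: 0.0367
gripper_force: 50.1
```

Request:
send_rows(
  motion=[
    [[0,0,0.8],0,-1],
    [[0,0,1],0,-1],
    [[0,0,1],0,-1],
    [[0,0,1],0,-1],
    [[0,0,1],0,-1],
    [[0,0,0],0,-1],
    [[0,0,0],0,0.2],
    [[0,0,0],0,0.2],
  ],
)

```text
time: 42.7
position: [0.5801, 0.0361, 0.0343]
ee_rot: [0.0, 0.987, 0.16, 0.0]
wrist_force: [0.3, -0.1, 0.2]
grip_width: 0.0513
gripper_force: 0.0
```

Request:
send_rows(
  motion=[
    [[0,0,0],0,0.2],
    [[0,0,-1],0,0.2],
    [[0,0,-1],0,0.2],
    [[0,0,-1],0,0.2],
    [[0,0,-1],0,0.2],
    [[0,0,-1],0,0.2],
    [[0,0,0],0,0.2],
  ],
)

```text
time: 43.58
position: [0.5808, 0.0362, 0.1352]
ee_rot: [0.0, 0.987, 0.161, 0.002]
wrist_force: [-0.1, 0.2, -0.1]
grip_width: 0.0512
gripper_force: 0.0
```

Run:
```python
from h import *
go(B(-.18,.08,.13),-119.5)
for r in tabs(): print('tab',r, 'box',tb(np.r_[r[0][0],0]))
```

```text
t 43.58 p [0.5808 0.0362 0.1352] box [-0.0198 -0.0205  0.1352] yaw -71.51 tilt -1.0 w 0.0512 gf 0.0 F [-0.1  0.2 -0.1] q7 -0.83
  shift [-5.34 -7.81  0.24] turn 6.00
tab ((array([0.6214, 0.6033]), array([98.4771, 33.1216]), -25.952613830566406), np.float64(0.017749899767094575), np.int32(220), array([ 67.9041, 184.5525])) box [-0.0293  0.548   0.    ]
tab ((array([0.4689, 0.231 ]), array([188.114 ,  33.6127]), -89.04378879070282), np.float64(0.01762078952695581), np.int32(83), array([192.1566, 252.2651])) box [-0.1484  0.1636  0.    ]
```

Request:
send_rows(
  motion=[
    [[0,0,0],1,0.2],
    [[0,0,0],1,0.2],
    [[0,0,0],1,0.2],
    [[0,0,0],1,0.2],
    [[0,0,0],1,0.2],
    [[0,0,0],1,0.2],
    [[-1,0,0],0,0.2],
    [[-1,0,0],0,0.2],
  ],
)

```text
time: 44.62
position: [0.5442, 0.0561, 0.1326]
ee_rot: [0.001, 0.967, -0.255, -0.001]
wrist_force: [0.1, -0.4, 0.0]
grip_width: 0.051
gripper_force: 0.0
```

Request:
send_rows(
  motion=[
    [[-1,0,0],0,0.2],
    [[-1,0,0],0,0.2],
    [[-1,0,0],0,0.2],
    [[-1,0,0],0,0.2],
    [[-1,0,0],0,0.2],
    [[-1,0,0.5],0,0.2],
    [[-1,0,0.5],0,0.2],
    [[0,0,0],0,0.2],
  ],
)

```text
time: 45.62
position: [0.4214, 0.1255, 0.1127]
ee_rot: [0.001, 0.967, -0.254, -0.001]
wrist_force: [0.3, -0.2, 0.3]
grip_width: 0.0513
gripper_force: 0.0
```

Run:
```python
from h import *
go([.4229,.1241,.004],-119.5)
for r in tabs(): print('tab',r, 'box',tb(np.r_[r[0][0],0]))
p,d=snap('top','t6.png')
p,d=snap('side','s6.png')
for r in imaging.masks_of('side','tablet1'):
    P,uv=cloud('side',d,r['pixels']); print(r['conf'],np.median(P,0),uv.mean(0))
```

```text
t 45.62 p [0.4214 0.1255 0.1127] box [-0.1864  0.0544  0.1127] yaw -119.45 tilt -1.0 w 0.0513 gf 0.0 F [ 0.3 -0.2  0.3] q7 -1.55
  shift [0.11 0.01 5.43] turn 0.01
tab ((array([0.6185, 0.0412]), array([36.1091, 26.9712]), -74.69626998901367), np.float64(0.02394571267554657), np.int32(156), array([310.0903, 186.3677])) box [ 0.0174 -0.0122  0.    ]
tab ((array([0.4635, 0.3014]), array([39.5264, 26.0701]), -47.511962890625), np.float64(0.017473965745078913), np.int32(160), array([195.0191, 253.7962])) box [-0.1599  0.2333  0.    ]
0.88 [0.3811 0.3097 0.0174] [291.99   371.9599]
0.77 [0.6175 0.0495 0.0228] [274.6058 236.9279]
0.72 [0.4456 0.2297 0.0172] [289.1172 327.1276]
0.68 [0.463  0.3085 0.0179] [257.852  350.5157]
0.6 [ 0.4329 -0.0667  0.0167] [369.125 240.845]
0.48 [ 0.3595 -0.0099  0.0171] [385.3575 270.2176]
```

View pics/t6.png

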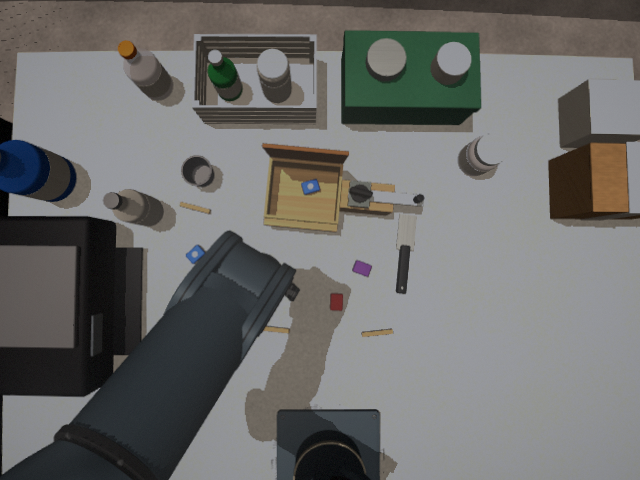

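Tablet 1 lies in the box at px (310,186), and the scraper is beside the box at (403,255). Tablet 2 is hidden under the arm, so I'll grasp at its known spot.

Request:
send_rows(
  motion=[
    [[0.1,0,0.9],0,0.2],
    [[0,0,1],0,0.2],
    [[0,0,1],0,0.2],
    [[0,0,1],0,0.2],
    [[0,0,0.9],0,0.2],
    [[0,0,0.6],0,0.2],
    [[0,0,0],0,-1],
    [[0,0,0],0,-1],
  ],
)

```text
time: 46.82
position: [0.4256, 0.1236, 0.0062]
ee_rot: [-0.0, 0.967, -0.255, 0.0]
wrist_force: [-0.5, -0.0, 0.3]
grip_width: 0.0266
gripper_force: 49.2
```

Request:
send_rows(
  motion=[
    [[0,0,0],0,-1],
    [[0,0,0],0,-1],
    [[0,0,0],0,-1],
    [[0,0,-0.5],0,-1],
    [[0,0,-1],0,-1],
    [[0,0,-1],0,-1],
    [[0,0,-1],0,-1],
    [[0,0,-1],0,-1],
  ],
)

```text
time: 47.82
position: [0.4246, 0.1239, 0.0968]
ee_rot: [0.0, 0.967, -0.255, -0.0]
wrist_force: [-0.0, -0.0, -0.2]
grip_width: 0.0268
gripper_force: 49.2
```

Request:
send_rows(
  motion=[
    [[0,0,-1],0,-1],
    [[0,0,-0.8],0,-1],
    [[0,0,0],0,-1],
  ],
)

```text
time: 48.2
position: [0.4252, 0.1241, 0.1327]
ee_rot: [-0.0, 0.967, -0.255, 0.001]
wrist_force: [0.8, 0.6, -0.1]
grip_width: 0.0263
gripper_force: 49.2
```

Run:
```python
from h import *
go(B(-.02,.02,.13))
```

```text
t 48.2 p [0.4252 0.1241 0.1327] box [-0.1825  0.0534  0.1327] yaw -119.5 tilt -1.0 w 0.0263 gf 49.2 F [ 0.8  0.6 -0.1] q7 -1.66
  shift [ 8.09 -1.84  0.14]
```

Request:
send_rows(
  motion=[
    [[0.99,-0.29,0],0,-1],
    [[0.99,-0.29,0],0,-1],
    [[0.99,-0.29,0],0,-1],
    [[0.99,-0.29,0],0,-1],
    [[0.99,-0.29,0],0,-1],
    [[0.99,-0.29,0],0,-1],
    [[0.99,-0.29,0],0,-1],
    [[0.97,-0.27,0],0,-1],
  ],
)

```text
time: 49.2
position: [0.5852, 0.086, 0.1308]
ee_rot: [0.0, 0.967, -0.255, -0.001]
wrist_force: [-0.2, 0.8, -0.1]
grip_width: 0.0263
gripper_force: 49.2
```

Request:
send_rows(
  motion=[
    [[0,0,0.6],0,-1],
    [[0,0,1],0,-1],
    [[0,0,1],0,-1],
    [[0,0,1],0,-1],
    [[0,0,0.8],0,-1],
    [[0,0,0],0,-1],
    [[0,0,0],0,0.1],
    [[0,0,0],0,0.1],
  ],
)

```text
time: 50.2
position: [0.5857, 0.0861, 0.0444]
ee_rot: [-0.0, 0.967, -0.255, 0.001]
wrist_force: [-0.0, 0.8, 0.0]
grip_width: 0.0469
gripper_force: 0.0
```

Request:
send_rows(
  motion=[
    [[0,0,0],0,0.1],
    [[0,0,-1],0,0.1],
    [[0,0,-1],0,0.1],
    [[0,0,-1],0,0.1],
    [[0,0,-1],0,0.1],
    [[0,0,-1],0,0.1],
    [[0,0,0],0,0.1],
  ],
)

```text
time: 51.08
position: [0.5861, 0.0861, 0.1456]
ee_rot: [-0.001, 0.967, -0.255, 0.001]
wrist_force: [-0.0, -0.8, -0.3]
grip_width: 0.047
gripper_force: 0.0
```

Run:
```python
from h import *
go([.4635,.3014,.15],-137.5)
for r in tabs(): print('tab',r, 'box',tb(np.r_[r[0][0],0]))
```

```text
t 51.08 p [0.5861 0.0861 0.1456] box [-0.0189  0.0296  0.1456] yaw -119.51 tilt -1.0 w 0.047 gf 0.0 F [-0.  -0.8 -0.3] q7 -1.63
  shift [-10.64  -6.35  -0.23] turn 2.25
tab ((array([0.6214, 0.6031]), array([96.2947, 32.4647]), -24.81005859375), np.float64(0.017895159044776995), np.int32(202), array([ 68.1095, 184.6219])) box [-0.0293  0.5478  0.    ]
tab ((array([0.621 , 0.0376]), array([30.3956, 26.6924]), 16.477354049682617), np.float64(0.02364862399166283), np.int32(95), array([313.5263, 186.0526])) box [ 0.0202 -0.0156  0.    ]
```

Request:
send_rows(
  motion=[
    [[0,0,0],1,0.2],
    [[0,0,0],1,0.2],
    [[0,0,0],0.25,0.2],
    [[-0.93,-0.21,0],0,0.2],
    [[-0.93,-0.21,0],0,0.2],
    [[-0.93,-0.21,0],0,0.2],
    [[-0.93,-0.21,0],0,0.2],
    [[-0.93,-0.21,0],0,0.2],
  ],
)

```text
time: 52.12
position: [0.5373, 0.1694, 0.1433]
ee_rot: [0.0, 0.916, -0.402, -0.0]
wrist_force: [0.5, -0.1, -0.4]
grip_width: 0.0515
gripper_force: 0.0
```

Request:
send_rows(
  motion=[
    [[-0.93,-0.21,0],0,0.2],
    [[-0.93,-0.21,0],0,0.2],
    [[-0.93,-0.21,0],0,0.2],
    [[-0.93,-0.21,0],0,0.2],
    [[-0.93,-0.21,0],0,0.2],
    [[0,0,0],0,0.2],
    [[0,0,0],0,0.2],
  ],
)

```text
time: 53.0
position: [0.4908, 0.251, 0.1437]
ee_rot: [0.0, 0.915, -0.403, 0.0]
wrist_force: [0.3, -0.1, 0.1]
grip_width: 0.0515
gripper_force: 0.0
```

Run:
```python
from h import *
go([.4635,.3014,.004],-137.5)
for r in tabs(): print('tab',r, 'box',tb(np.r_[r[0][0],0]))
p,d=snap('side','s7.png')
for r in imaging.masks_of('side','tablet1'):
    P,uv=cloud('side',d,r['pixels']); print(r['conf'],np.median(P,0),uv.mean(0),rect(P))
```

```text
t 53.0 p [0.4908 0.251  0.1437] box [-0.1283  0.1855  0.1437] yaw -137.49 tilt -1.0 w 0.0515 gf 0.0 F [ 0.3 -0.1  0.1] q7 -2.14
  shift [-2.79 -0.7   6.98] turn 0.00
tab ((array([0.6196, 0.0415]), array([35.6481, 29.3059]), -75.8424711227417), np.float64(0.023410513399188333), np.int32(157), array([310.071, 186.329])) box [ 0.0184 -0.0118  0.    ]
tab ((array([0.5794, 0.088 ]), array([35.8593, 25.8766]), -33.389434814453125), np.float64(0.023449829132624184), np.int32(153), array([289.3791, 203.2288])) box [-0.0258  0.0309  0.    ]
0.87 [0.445  0.229  0.0172] [289.5619 327.1237] (array([0.4475, 0.2206]), array([51.5859, 28.6133]), -89.21619611978531)
0.86 [0.4625 0.3079 0.0177] [258.3861 350.6525] (array([0.4648, 0.3048]), array([39.0051, 25.6977]), -52.09891891479492)
0.64 [ 0.4334 -0.0685  0.0162] [369.3319 240.4138] (array([ 0.4393, -0.0795]), array([52.4005, 45.1299]), 66.72187042236328)
0.58 [0.6131 0.0344 0.0236] [279.2778 233.7037] (array([0.5441, 0.1281]), array([260.9933,  13.8386]), -52.72301483154297)
0.56 [0.3811 0.3085 0.0178] [292.1296 371.4889] (array([0.3835, 0.3056]), array([39.147 , 26.8472]), -49.56600570678711)
```

Both tablets are in the box, and tablet 3 is unmoved.

Request:
send_rows(
  motion=[
    [[-0.93,-0.23,0.7],0,0.2],
    [[-0.93,-0.23,0.7],0,0.2],
    [[-0.93,-0.23,0.7],0,0.2],
    [[0,0,1],0,0.2],
    [[0,0,1],0,0.2],
    [[0,0,1],0,0.2],
    [[0,0,1],0,0.2],
    [[0,0,0.8],0,0.2],
  ],
)

```text
time: 54.15
position: [0.4631, 0.3012, 0.0041]
ee_rot: [0.0, 0.915, -0.404, -0.0]
wrist_force: [0.3, 0.5, 0.1]
grip_width: 0.0513
gripper_force: 0.0
```

Request:
send_rows(
  motion=[
    [[0,0,0],0,0.2],
    [[0,0,0],0,-1],
    [[0,0,0],0,-1],
    [[0,0,0],0,-1],
    [[0,0,0],0,-1],
    [[0,0,0],0,-1],
    [[0,0,-0.5],0,-1],
    [[0,0,-1],0,-1],
  ],
)

```text
time: 55.15
position: [0.4625, 0.3021, 0.036]
ee_rot: [0.001, 0.915, -0.403, -0.0]
wrist_force: [-0.4, 0.3, -0.7]
grip_width: 0.0266
gripper_force: 49.5
```

Request:
send_rows(
  motion=[
    [[0,0,-1],0,-1],
    [[0,0,-1],0,-1],
    [[0,0,-1],0,-1],
    [[0,0,-1],0,-1],
    [[0,0,-1],0,-1],
    [[0,0,-0.5],0,-1],
    [[0,0,0],0,-1],
  ],
)

```text
time: 56.02
position: [0.4632, 0.3024, 0.1463]
ee_rot: [-0.0, 0.915, -0.403, 0.0]
wrist_force: [0.1, 0.3, 0.4]
grip_width: 0.0266
gripper_force: 49.5
```

Run:
```python
from h import *
go(B(-.02,-.005,.14))
```

```text
t 56.02 p [0.4632 0.3024 0.1463] box [-0.1603  0.2343  0.1463] yaw -137.5 tilt -1.0 w 0.0266 gf 49.5 F [0.1 0.3 0.4] q7 -2.25
  shift [13.25  4.09  0.31]
```

Request:
send_rows(
  motion=[
    [[0.98,0.37,0],0,-1],
    [[0.98,0.37,0],0,-1],
    [[0.98,0.37,0],0,-1],
    [[0.98,0.37,0],0,-1],
    [[0.98,0.37,0],0,-1],
    [[0.98,0.37,0],0,-1],
    [[0.98,0.37,0],0,-1],
    [[0.98,0.37,0],0,-1],
  ],
)

```text
time: 57.02
position: [0.5255, 0.1439, 0.1455]
ee_rot: [0.0, 0.915, -0.404, -0.0]
wrist_force: [0.8, 0.1, 0.5]
grip_width: 0.0267
gripper_force: 49.5
```

Request:
send_rows(
  motion=[
    [[0.98,0.37,0],0,-1],
    [[0.98,0.37,0],0,-1],
    [[0.98,0.37,0],0,-1],
    [[0.98,0.37,0],0,-1],
    [[0.98,0.37,0],0,-1],
    [[0.98,0.37,0],0,-1],
    [[0,0,0],0,-1],
  ],
)

```text
time: 57.9
position: [0.5719, 0.0263, 0.1457]
ee_rot: [0.0, 0.914, -0.405, 0.0]
wrist_force: [-0.4, -0.3, 0.3]
grip_width: 0.0267
gripper_force: 49.5
```

Run:
```python
from h import *
go(B(-.028,-.028,.045))
```

```text
t 57.9 p [0.5719 0.0263 0.1457] box [-0.0278 -0.0311  0.1457] yaw -137.78 tilt -1.0 w 0.0267 gf 49.5 F [-0.4 -0.3  0.3] q7 -1.8
  shift [-0.12 -0.11  5.04]
```

Request:
send_rows(
  motion=[
    [[-0.12,-0.11,0.8],0,-1],
    [[0,0,1],0,-1],
    [[0,0,1],0,-1],
    [[0,0,1],0,-1],
    [[0,0,1],0,-1],
    [[0,0,0],0,-1],
    [[0,0,0],0,0],
    [[0,0,0],0,0],
  ],
)

```text
time: 58.9
position: [0.5725, 0.0329, 0.0505]
ee_rot: [-0.0, 0.915, -0.403, 0.001]
wrist_force: [-0.2, 1.1, -0.0]
grip_width: 0.0425
gripper_force: 0.0
```

Request:
send_rows(
  motion=[
    [[0,0,0],0,0],
    [[0,0,-1],0,0],
    [[0,0,-1],0,0],
    [[0,0,-1],0,0],
    [[0,0,-1],0,0],
    [[0,0,-1],0,0],
    [[0,0,-1],0,0],
    [[0,0,-1],0,0],
  ],
)

```text
time: 59.9
position: [0.5718, 0.0331, 0.1912]
ee_rot: [-0.0, 0.915, -0.403, 0.0]
wrist_force: [0.0, 0.3, -0.4]
grip_width: 0.0426
gripper_force: 0.0
```

Request:
send_rows(
  motion=[
    [[0,0,-1],1,-1],
    [[0,0,-1],1,-1],
    [[0,0,-1],1,-1],
    [[0,0,-1],1,-1],
    [[0,0,-1],1,-1],
    [[0,0,0],0,-1],
  ],
)

```text
time: 60.65
position: [0.5723, 0.0327, 0.2912]
ee_rot: [-0.0, 0.722, -0.692, 0.001]
wrist_force: [0.7, 0.3, 0.1]
grip_width: -0.0
gripper_force: 0.0
```

Run:
```python
from h import *
go(B(.11,.0,.27))
for r in tabs(): print('tab',r, 'box',tb(np.r_[r[0][0],0]))
lid()
p,d=snap('top','t8.png'); 
cv2.imwrite('pics/t8c.png',cv2.resize(p[110:310,130:450],(800,500)))
```

```text
t 60.65 p [0.5723 0.0327 0.2912] box [-0.0279 -0.0248  0.2912] yaw -177.53 tilt -1.0 w -0.0 gf 0.0 F [0.7 0.3 0.1] q7 -2.5
  shift [-0.32 -7.    1.07] 
tab ((array([0.6211, 0.6027]), array([96.2975, 31.986 ]), -25.349571228027344), np.float64(0.01766726459438776), np.int32(220), array([ 67.9772, 184.242 ])) box [-0.0295  0.5473  0.    ]
```

View pics/t8c.png

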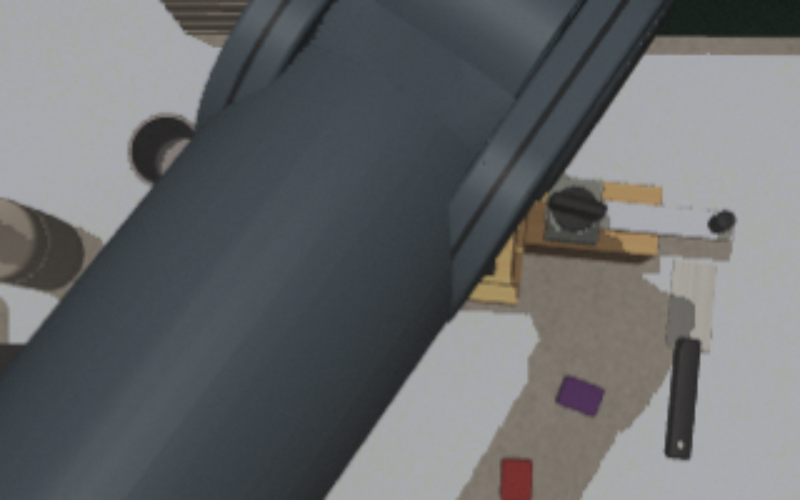

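Request:
send_rows(
  motion=[
    [[0,0,0],-1,-1],
    [[0,0,0],-1,-1],
    [[0,0,0],-1,-1],
    [[0,0,0],-1,-1],
    [[0,0,0],-1,-1],
    [[0,0,0],-1,-1],
    [[0,0,0],-1,-1],
    [[0,0,0],-1,-1],
  ],
)

```text
time: 61.8
position: [0.5715, 0.0332, 0.2892]
ee_rot: [0.0, 0.98, -0.201, -0.0]
wrist_force: [-0.5, -0.6, -0.3]
grip_width: -0.0004
gripper_force: 0.0
```

Request:
send_rows(
  motion=[
    [[0,0,0],-1,-1],
    [[0,0,0],-1,-1],
    [[0,0,0],-1,-1],
    [[0,0,0],-1,-1],
    [[0,0,0],-1,-1],
    [[0,0,0],-1,-1],
    [[0,0,0],-1,-1],
    [[0,0,0],-1,-1],
  ],
)

```text
time: 62.8
position: [0.5715, 0.0332, 0.2892]
ee_rot: [-0.0, 0.937, 0.349, -0.0]
wrist_force: [-0.2, -0.2, -0.4]
grip_width: -0.0001
gripper_force: 0.0
```

Request:
send_rows(
  motion=[
    [[0,0,0],-1,-1],
    [[0,0,0],-1,-1],
    [[0,0,0],-1,-1],
    [[0,0,0],-1,-1],
    [[0,0,0],-1,-1],
    [[0,0,0],-0.55,-1],
    [[0,0,0],0,-1],
  ],
)

```text
time: 63.68
position: [0.5716, 0.033, 0.2894]
ee_rot: [-0.0, 0.738, 0.675, -0.0]
wrist_force: [-0.4, -0.1, -0.3]
grip_width: 0.0003
gripper_force: 0.0
```

Request:
send_rows(
  motion=[
    [[0.16,0.86,0],0,-1],
    [[0.16,0.86,0],0,-1],
    [[0.16,0.86,0],0,-1],
    [[0.16,0.86,0],0,-1],
    [[0.16,0.86,0],0,-1],
    [[0.16,0.86,0],0,-1],
    [[0.16,0.86,0],0,-1],
    [[0.16,0.86,0],0,-1],
  ],
)

```text
time: 64.68
position: [0.7116, 0.0465, 0.2892]
ee_rot: [-0.0, 0.738, 0.674, -0.0]
wrist_force: [-0.3, 0.5, 0.2]
grip_width: -0.0003
gripper_force: 0.0
```

Run:
```python
from h import *
go(B(.11,.0,.19),-5.05)
for c in ['top','side']:
  for r in tabs(c): print('tab',r, 'box',tb(np.r_[r[0][0],0]))
lid()
snap('side','s9.png')
```

```text
t 64.67 p [0.7116 0.0465 0.2892] box [0.1096 0.0013 0.2892] yaw -5.18 tilt -1.0 w -0.0003 gf 0.0 F [-0.3  0.5  0.2] q7 -0.02
  shift [-0.06  0.02  4.96] turn -0.02
tab ((array([0.6313, 0.6055]), array([105.548 ,  43.3178]), -12.647438049316406), np.float64(0.017339891806964373), np.int32(238), array([ 67.9241, 182.9198])) box [-0.0196  0.551   0.    ]
tab ((array([0.6181, 0.0455]), array([36.8886, 25.2094]), -72.91829490661621), np.float64(0.02437493006224558), np.int32(100), array([274.8 , 235.98])) box [ 0.0166 -0.008   0.    ]
```

View pics/s9.png

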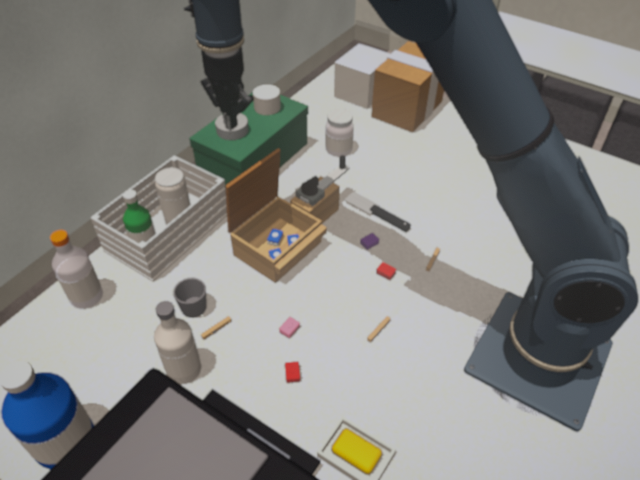

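Request:
send_rows(
  motion=[
    [[0,0,1],0,-1],
    [[0,0,1],0,-1],
    [[0,0,1],0,-1],
    [[0,0,1],0,-1],
    [[0,0,0.96],0,-1],
    [[0,-0.82,0],0,-1],
    [[0,-0.82,0],0,-1],
    [[0,0,0],0,-1],
  ],
)

```text
time: 65.88
position: [0.6774, 0.0494, 0.1911]
ee_rot: [-0.0, 0.738, 0.675, 0.0]
wrist_force: [0.5, 1.3, -1.0]
grip_width: 0.0003
gripper_force: 0.0
```

Request:
send_rows(
  motion=[
    [[0,-0.62,0.05],0,-1],
    [[0,-0.62,0.05],0,-1],
    [[0,-0.62,0.05],0,-1],
    [[0,-0.58,0.2],0,-1],
    [[0,-0.58,0.2],0,-1],
    [[0,-0.5,0.35],0,-1],
    [[0,-0.5,0.35],0,-1],
    [[0,0,0],0,-1],
  ],
)

```text
time: 66.88
position: [0.5973, 0.0566, 0.1647]
ee_rot: [-0.001, 0.738, 0.675, -0.001]
wrist_force: [-0.7, -0.1, 0.4]
grip_width: -0.0001
gripper_force: 0.0
```

Run:
```python
from h import *
go(B(-.003,.0,.165),-5.05)
d=snap('side')[1]; P,_=cloud('side',d); Q=(P-O)@np.c_[BX,BY,[0,0,1]]
k=(abs(Q[:,1])<.075)&(Q[:,2]>.085)&(Q[:,2]<.23)&(Q[:,0]>-.09)&(Q[:,0]<.09); q=Q[k]
for a,b in [(.04,.075),(-.075,-.04)]:
    z=q[(q[:,1]>a)&(q[:,1]<b)]; print(len(z), [(x.round(3),np.median(z[abs(z[:,0]-x)<.006,2]).round(3)) for x in np.arange(-.08,.08,.015) if (abs(z[:,0]-x)<.006).sum()>3])
lid()
```

```text
t 66.88 p [0.5973 0.0566 0.1647] box [-0.0052  0.0012  0.1647] yaw -5.11 tilt -1.0 w -0.0001 gf 0.0 F [-0.7 -0.1  0.4] q7 0.01
  shift [-0.06  0.11 -0.01] turn -0.01
153 [(np.float64(-0.035), np.float64(0.179)), (np.float64(-0.02), np.float64(0.174)), (np.float64(-0.005), np.float64(0.156)), (np.float64(0.01), np.float64(0.141)), (np.float64(0.025), np.float64(0.127)), (np.float64(0.04), np.float64(0.111)), (np.float64(0.055), np.float64(0.097))]
108 [(np.float64(-0.035), np.float64(0.178)), (np.float64(-0.02), np.float64(0.174)), (np.float64(-0.005), np.float64(0.157)), (np.float64(0.01), np.float64(0.14)), (np.float64(0.025), np.float64(0.126))]
lid 171 angle 0.807 x [-0.0357  0.0639] z [0.0786 0.1817]
```

Lid follows as planned (0.8 rad). Continuing the close.

Request:
send_rows(
  motion=[
    [[0,-0.45,0.45],0,-1],
    [[0,-0.45,0.45],0,-1],
    [[0,-0.33,0.53],0,-1],
    [[0,-0.33,0.53],0,-1],
    [[0,-0.23,0.58],0,-1],
    [[0,-0.23,0.58],0,-1],
    [[0,-0.1,0.6],0,-1],
    [[0,-0.1,0.6],0,-1],
  ],
)

```text
time: 67.97
position: [0.5543, 0.0604, 0.0782]
ee_rot: [0.0, 0.738, 0.675, 0.0]
wrist_force: [1.1, 0.2, 0.4]
grip_width: -0.0002
gripper_force: 0.4
```

Request:
send_rows(
  motion=[
    [[0,0,0.1],0,-1],
    [[0,0,0.1],0,-1],
    [[0,0,0],0,-1],
  ],
)

```text
time: 68.35
position: [0.5545, 0.0603, 0.0776]
ee_rot: [-0.0, 0.738, 0.675, 0.001]
wrist_force: [-12.0, 0.6, 41.1]
grip_width: 0.0006
gripper_force: 20.2
```

Run:
```python
from h import *
go(B(-.05,.0,.075),-5.05)
lid()
```

```text
t 68.35 p [0.5545 0.0603 0.0776] box [-0.0481  0.0012  0.0776] yaw -5.16 tilt -1.0 w 0.0006 gf 20.2 F [-12.    0.6  41.1] q7 0.06
  shift [-0.06 -0.09  0.13] turn -0.01
lid 354 angle 0.0 x [-0.0811  0.0614] z [0.0744 0.0815]
```

Request:
send_rows(
  motion=[
    [[0,0,-0.9],0,-1],
    [[0,0,-1],0,0],
    [[0,0,-1],0,0],
    [[0,0,-1],0,0],
    [[0,0,-1],0,0],
    [[0,0,-0.7],0,0],
    [[-0.95,0.2,0],0,0],
    [[-0.95,0.2,0],0,0],
  ],
)

```text
time: 69.4
position: [0.5587, 0.02, 0.1865]
ee_rot: [-0.0, 0.738, 0.675, -0.0]
wrist_force: [-0.0, -0.1, -0.3]
grip_width: 0.0425
gripper_force: 0.0
```

Request:
send_rows(
  motion=[
    [[-0.95,0.2,0],0,0],
    [[-0.95,0.2,0],0,0],
    [[-0.95,0.2,0],0,0],
    [[-0.95,0.2,0],0,0],
    [[-0.95,0.2,0],0,0],
    [[-0.95,0.2,0],0,0],
    [[-0.95,0.2,0],0,0],
    [[-0.95,0.2,0],0,0],
  ],
)

```text
time: 70.4
position: [0.5773, -0.1337, 0.1871]
ee_rot: [0.0, 0.738, 0.675, -0.0]
wrist_force: [0.1, 0.2, -0.4]
grip_width: 0.0427
gripper_force: 0.0
```

Run:
```python
from h import *
P,_=cloud('top',snap('top')[1]); Q=(P-O)@np.c_[BX,BY,[0,0,1]]
k=(Q[:,2]>.112)&(Q[:,2]<.127)&(abs(Q[:,0])<.02)&(Q[:,1]<-.2)&(Q[:,1]>-.27); c=Q[k].mean(0) if k.sum() else np.array([0,-.236,0]); print('post',k.sum(),c)
go(B(0,-.236,.094),-5.05); lid()
```

```text
post 0 [ 0.    -0.236  0.   ]
t 70.45 p [ 0.5772 -0.137   0.1873] box [-0.0081 -0.1934  0.1873] yaw -5.28 tilt -1.0 w 0.0428 gf 0.0 F [ 0.2 -3.6  0. ] q7 0.32
  shift [-2.12  0.41  4.67] turn -0.03
lid 1883 angle 0.001 x [-0.0812  0.0681] z [0.0744 0.0817]
lid 1302 angle 0.003 x [-0.0813  0.0685] z [0.0744 0.0813]
lid 1895 angle 0.002 x [-0.0809  0.0685] z [0.0743 0.0814]
```

Request:
send_rows(
  motion=[
    [[-0.7,0.2,0],0,0],
    [[-0.7,0.2,0],0,0],
    [[-0.6,0,0],0,0],
    [[0,0,0],0,0],
  ],
)

```text
time: 71.0
position: [0.5812, -0.1745, 0.1871]
ee_rot: [0.0, 0.739, 0.674, -0.0]
wrist_force: [0.3, -0.3, -0.8]
grip_width: 0.0426
gripper_force: 0.0
```

Run:
```python
from h import *
for c in ['top','side']:
    P,_=cloud(c,snap(c)[1]); Q=(P-O)@np.c_[BX,BY,[0,0,1]]
    k=(Q[:,2]>.095)&(Q[:,2]<.127)&(abs(Q[:,0])<.025)&(Q[:,1]<-.2)&(Q[:,1]>-.27); print(c,'post',k.sum(),Q[k].mean(0) if k.sum() else 0, Q[k].max(0) if k.sum() else 0)
go(B(0,-.236,.094),-5.05)
```

```text
top post 70 [-0.0033 -0.2368  0.1164] [ 0.0044 -0.2305  0.1246]
side post 79 [-0.0015 -0.233   0.1117] [ 0.0073 -0.2268  0.1251]
t 71.1 p [ 0.5815 -0.1728  0.187 ] box [-0.0007 -0.2286  0.187 ] yaw -5.12 tilt -1.0 w 0.0427 gf 0.0 F [0.2 0.2 0.9] q7 0.38
  shift [-0.37  0.03  4.65] turn -0.01
```

Request:
send_rows(
  motion=[
    [[-0.35,0,0.9],0,0],
    [[0,0,0.95],0,0],
    [[0,0,0.95],0,0],
    [[0,0,0.95],0,0],
    [[0,0,0.9],0,0],
    [[0,0,0],0,-1],
    [[0,0,0],0,-1],
    [[0,0,0],0,-1],
  ],
  newtons=40,
)

```text
time: 72.1
position: [0.5809, -0.18, 0.094]
ee_rot: [0.0, 0.738, 0.675, -0.0]
wrist_force: [2.7, -0.8, -9.7]
grip_width: 0.0147
gripper_force: 39.0
```

Request:
send_rows(
  motion=[
    [[0,0,0],0,-1],
    [[0.4,0,0],0,-1],
    [[0.4,0,0],0,-1],
    [[0.4,0,0],0,-1],
    [[0.4,0,0],0,-1],
    [[0.4,0,0],0,-1],
    [[0,0,0],0,-1],
  ],
)

```text
time: 72.97
position: [0.5847, -0.1385, 0.094]
ee_rot: [-0.001, 0.737, 0.675, 0.0]
wrist_force: [2.6, 2.0, -11.1]
grip_width: 0.0146
gripper_force: 39.3
```

Run:
```python
from h import *
go(B(0,-.190,.094),-5.05)
```

```text
t 72.97 p [ 0.5847 -0.1385  0.094 ] box [-0.0005 -0.1942  0.094 ] yaw -5.03 tilt -1.0 w 0.0146 gf 39.3 F [  2.6   2.  -11.1] q7 0.39
  shift [0.21 0.03 0.  ] turn 0.00
```

Request:
send_rows(
  motion=[
    [[0.15,0,0],0,-1],
    [[0.12,0,0],0,-1],
    [[0,0,0],0,-1],
  ],
)

```text
time: 73.35
position: [0.585, -0.1346, 0.0941]
ee_rot: [-0.0, 0.738, 0.675, 0.0]
wrist_force: [3.0, -0.5, -12.1]
grip_width: 0.0145
gripper_force: 39.2
```

Request:
send_rows(
  motion=[
    [[0.1,0,0],0,-1],
    [[0,0,0],0,-1],
  ],
)

```text
time: 73.6
position: [0.5852, -0.1327, 0.0941]
ee_rot: [-0.0, 0.738, 0.675, 0.0]
wrist_force: [2.3, -0.9, -12.8]
grip_width: 0.0144
gripper_force: 39.1
```

Request:
send_rows(
  motion=[
    [[0.08,0,0],0,-1],
    [[0,0,0],0,-1],
  ],
)

```text
time: 73.85
position: [0.5854, -0.131, 0.0941]
ee_rot: [-0.0, 0.738, 0.675, 0.0]
wrist_force: [3.4, -0.4, -12.4]
grip_width: 0.0151
gripper_force: 39.1
```

Request:
send_rows(
  motion=[
    [[0.1,0,0],0,-1],
    [[0,0,0],0,-1],
  ],
)

```text
time: 74.1
position: [0.5854, -0.1301, 0.0941]
ee_rot: [0.001, 0.738, 0.675, -0.0]
wrist_force: [2.0, -4.1, -13.1]
grip_width: 0.0146
gripper_force: 39.1
```

Request:
send_rows(
  motion=[
    [[0.1,0,0],0,-1],
    [[0,0,0],0,-1],
  ],
)

```text
time: 74.35
position: [0.5854, -0.1301, 0.0942]
ee_rot: [0.001, 0.739, 0.674, -0.001]
wrist_force: [3.6, -10.1, -14.9]
grip_width: 0.0147
gripper_force: 39.1
```

Request:
send_rows(
  motion=[
    [[0,0,0],0,0],
    [[0,0,0],0,0],
    [[0,0,0],0,0],
    [[0,0,-1],0,0],
    [[0,0,-1],0,0],
    [[0,0,-1],0,0],
    [[0,0,-1],0,0],
    [[0,0,-0.7],0,0],
  ],
)

```text
time: 75.35
position: [0.5859, -0.127, 0.1893]
ee_rot: [0.0, 0.738, 0.675, 0.0]
wrist_force: [0.5, -0.5, -0.3]
grip_width: 0.0426
gripper_force: 0.0
```

Request:
send_rows(
  motion=[
    [[0.85,0,0],0,0],
    [[0.85,0,0],0,0],
    [[0.85,0,0],0,0],
    [[0.85,0,0],0,0],
    [[0,0,0],1,0],
    [[0,0,0],0.09,0],
    [[0,0,0],0,0],
  ],
)

```text
time: 76.22
position: [0.5917, -0.0593, 0.188]
ee_rot: [0.0, 0.786, 0.618, -0.0]
wrist_force: [-0.4, 0.7, 0.6]
grip_width: 0.043
gripper_force: 0.0
```

Run:
```python
from h import *
for c in ['top','side']:
    P,_=cloud(c,snap(c)[1]); Q=(P-O)@np.c_[BX,BY,[0,0,1]]
    k=(Q[:,2]>.118)&(Q[:,2]<.135)&(abs(Q[:,0])<.03)&(abs(Q[:,1]+.118)<.03); print(c,k.sum(), Q[k].mean(0) if k.sum() else 0, rect(Q[k]) if k.sum()>10 else 0)
    k=(Q[:,2]>.095)&(Q[:,2]<.127)&(abs(Q[:,0])<.025)&(Q[:,1]<-.17)&(Q[:,1]>-.25); print(c,'post',Q[k].mean(0) if k.sum() else 0)
go([.5903,-.061,.107],-13.75)
```

```text
top 0 0 0
top post 0
side 130 [-0.0013 -0.1115  0.1262] (array([-0.0007, -0.113 ]), array([47.5842, 15.0095]), 81.896728515625)
side post [-0.0017 -0.1828  0.1115]
t 76.33 p [ 0.5917 -0.0596  0.188 ] box [-0.0005 -0.115   0.188 ] yaw -13.75 tilt -1.0 w 0.0426 gf 0.0 F [0.9 0.4 0.2] q7 0.08
  shift [-0.09 -0.05  4.05] turn 0.00
```

Request:
send_rows(
  motion=[
    [[-0.09,-0.05,0.8],0,0],
    [[0,0,0.8],0,0],
    [[0,0,0.8],0,0],
    [[0,0,0.8],0,0],
    [[0,0,0.8],0,0],
    [[0,0,0.05],0,-1],
    [[0,0,0],0,-1],
    [[0,0,0],0,-1],
  ],
  newtons=60,
)

```text
time: 77.32
position: [0.5915, -0.0614, 0.1072]
ee_rot: [0.001, 0.787, 0.617, 0.001]
wrist_force: [5.1, -2.3, -11.6]
grip_width: 0.0108
gripper_force: 63.0
```

Request:
send_rows(
  motion=[
    [[0,0,0],0,-1],
    [[0,0,0],0,-1],
    [[0,0,0],1,-1],
    [[0,0,0],1,-1],
    [[0,0,0],1,-1],
    [[0,0,0],1,-1],
    [[0,0,0],1,-1],
    [[0,0,0],1,-1],
  ],
)

```text
time: 78.32
position: [0.5914, -0.0611, 0.1072]
ee_rot: [0.001, 0.97, 0.241, 0.001]
wrist_force: [5.4, -2.2, -12.5]
grip_width: 0.0109
gripper_force: 63.0
```

Request:
send_rows(
  motion=[
    [[0,0,0],1,-1],
    [[0,0,0],1,-1],
    [[0,0,0],1,-1],
    [[0,0,0],0.8,-1],
    [[0,0,0],0.5,-1],
    [[0,0,0],0,-1],
    [[0,0,0],0,-1],
  ],
)

```text
time: 79.2
position: [0.5915, -0.061, 0.1072]
ee_rot: [0.0, 0.999, -0.054, 0.001]
wrist_force: [4.4, -3.4, -10.6]
grip_width: 0.0104
gripper_force: 63.8
```

Run:
```python
from h import *
go([.5903,-.061,.107],-95.05); print(st()[0]['wrist_torque'])
```

```text
t 79.2 p [ 0.5915 -0.061   0.1072] box [-0.0006 -0.1164  0.1072] yaw -96.14 tilt -1.0 w 0.0104 gf 63.8 F [  4.4  -3.4 -10.6] q7 -0.97
  shift [-0.06  0.01  0.01] turn -0.14
[-0.4283 -1.1276  0.6135]
```

Request:
send_rows(
  motion=[
    [[0,0,0],0,0],
    [[0,0,0],0,0],
    [[0,0,0],0,0],
    [[0,0,-1],0,0],
    [[0,0,-1],0,0],
    [[0,0,-1],0,0],
    [[0,0,-1],0,0],
    [[0,0,-1],0,0],
  ],
)

```text
time: 80.2
position: [0.5904, -0.0613, 0.2093]
ee_rot: [0.0, 0.999, -0.055, 0.001]
wrist_force: [-0.5, -0.5, 0.0]
grip_width: 0.043
gripper_force: 0.0
```

Request:
send_rows(
  motion=[
    [[-1,0,-1],0,0],
    [[-1,0,-1],0,0],
    [[-1,0,-1],0,0],
    [[-1,0,0],0,0],
    [[-1,0,0],0,0],
    [[-1,0,0],0,0],
    [[0,0,0],0,0],
    [[0,0,0],0,0],
  ],
)

```text
time: 81.2
position: [0.4718, -0.048, 0.2679]
ee_rot: [-0.0, 0.999, -0.054, 0.001]
wrist_force: [-0.0, -0.5, -0.2]
grip_width: 0.0426
gripper_force: 0.0
```

Run:
```python
from h import *
p,d=snap('top','t10.png'); lid()
P,_=cloud('top',d); Q=(P-O)@np.c_[BX,BY,[0,0,1]]
k=(Q[:,2]>.118)&(Q[:,2]<.135)&(abs(Q[:,0])<.03)&(abs(Q[:,1]+.118)<.03); print('knob',rect(Q[k]))
k=(Q[:,2]>.112)&(Q[:,2]<.127)&(abs(Q[:,0])<.025)&(Q[:,1]<-.17)&(Q[:,1]>-.25); print('post',Q[k].mean(0))
print(st()[0]['time'])
```

```text
lid 1742 angle 0.0 x [-0.08    0.0683] z [0.0746 0.0902]
lid 1301 angle 0.002 x [-0.0809  0.0688] z [0.0743 0.0817]
lid 1891 angle 0.003 x [-0.0807  0.0685] z [0.0744 0.0818]
knob (array([-0.0023, -0.1163]), array([45.335 , 12.5247]), -0.8361434936523438)
post [nan nan nan]
81.3<stdin>:5: RuntimeWarning: Mean of empty slice.
  ret = um.true_divide(
```

View pics/t10.png

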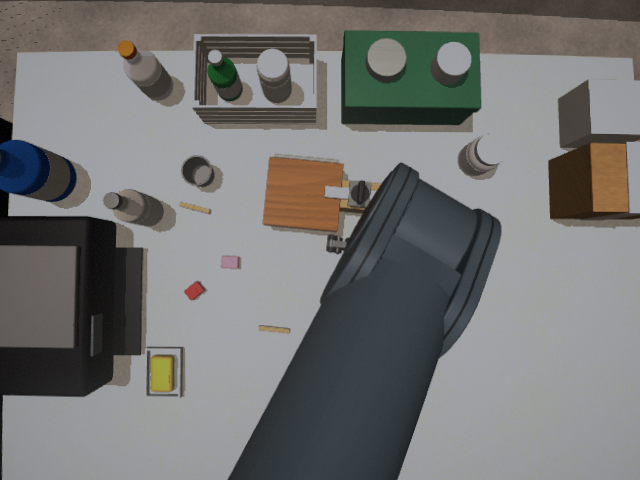

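The picture shows the lid shut at px (303,193), with the bar end over it at (335,193). The knob is back across the bar at (360,193), and the bottle, jar and cup are standing.

```bash
python3 -c "
from cell import workorder
print(workorder.finish_job())"
```

```text
the job is handed in; nothing more can be done
None
```

I put all three detergent tablets in the box, shut the lid, pushed the bar home, turned the knob tight and left the scraper on the counter beside the box. I handed the job in at about 81 s; no verdict came back.

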